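# Build a crossed wedge packing under the spring foot

### The job

Build the packing on the fixture's sloping seat: lay the wide wedge on the seat end for end so that its top comes out level, lay the long wedge crosswise on it with its thick end against the stop block, then lay the heeled wedge on the long one end for end, heel outwards and drawn back some 30 to 40 mm from the stop, so that its top is level too. Then swing the arm all the way round over the stack, and finally push the heeled wedge in, gently, towards the stop until it lifts the spring foot by 2 to 3 mm, feeling for the foot since its height is not known. Leave the wedge wedged there, and do not disturb the bearing races, the bearing ring or the dial gauge.

Things in the scene. Friction and masses are not known exactly. Their poses are not given: they have to be found in the camera images.
- fixture: Fixed fixture; origin on the table under the centre of its wedge seat, z up. Grey base plate 130 (x) by 230 (y, -160 to +70) mm, 10 mm thick; on it the seat, the stop block and, at (0, -115) mm, the arm's post, 26 mm thick. Rightly laid, the wide wedge's top comes 46.7 mm above the table.
- seat (a point): Centre of the fixed seat's sloping top, 28.3 mm above the table. The seat is a steel 1:6 wedge (9.46 degrees), 100 mm along the fixture's x and 44 mm along y, its top 20 mm above the table at x = +50 mm (thin end), rising to 36.7 mm at x = -50 mm.
- stop (a point): Top centre of the stop block's working face, at fixture (0, -55, 60) mm; the face looks to the fixture's +y; the block is 36 mm wide in x and 15 mm thick.
- wide: Loose steel wedge, the widest: 100 mm long (x), 44 wide (y), 1:6 taper, 10 mm thick at the -x end, 26.7 at the +x end, about 0.6 kg. Origin: centre of the underside; z square to the underside; sides upright. All wedges start lying on the underside; centre of mass 8 mm from the middle towards the thick end. On the seat its thick end goes over the seat's thin end.
- wide_top (a point): middle of the wide wedge's sloping upper face, 18.3 mm above the origin; its z is square to that face
- long: Loose steel wedge, long and plain: 110 mm long (x), 36 wide (y), 1:6 taper, 10 mm thick at the -x end, 28.3 at the +x end, about 0.58 kg. Origin: centre of the underside, z square to it; centre of mass 8 mm towards the thick end. Its place: centred over the seat (within 10 mm), lying along the fixture's y, thick end at the stop.
- long_top (a point): middle of the long wedge's sloping upper face, 19.2 mm above its origin
- long_thick (a point): foot of the long wedge's thick end, 55 mm along +x from its origin
- heeled: Loose steel wedge, the shortest: 90 mm long (x), 36 wide (y), 1:6 taper, 10 mm thick at the -x end, 25 at the +x end, where a cross rib (the heel, 10 mm long, 36 mm above the underside) stands up; about 0.45 kg. Origin: centre of the underside, z square to it; centre of mass 9 mm towards the heel. Pushed along the long wedge towards the stop it climbs 1 mm in 6 and its top stays level.
- heeled_top (a point): middle of the heeled wedge's sloping upper face, 17.5 mm above its origin; its z is square to that face
- heeled_thick (a point): foot of the heeled wedge's thick end, 45 mm along +x from its origin
- swing (a joint): Swing arm on the post, turning about the upright through fixture (0, -115) mm: 0 = parked, along the fixture's +x; grows anticlockwise seen from above to its end stop at 1.571, along the fixture's +y, the foot then over the stack. Stiff (about 0.12 N m), it stays where left. The bar is 18 mm wide and lies 118 to 132 mm above the table.
- swing_end (a point): On the spring foot's axis at the arm's end, 110 mm from the post's axis, 125 mm above the table. The foot's rounded underside, 16 mm across, hangs at 81.5 to 85 mm above the table, unreported. It starts to rise at 2 N, then gives 1 mm per 2.5 N, up to 10 mm. With the heeled wedge's thin end 35 mm from the stop its top is 79 mm above the table, clear of the foot.
- bearing_ring: bystander: thin steel bearing ring, 90 mm across, 18 mm high
- race: bystander: small steel bearing race, 38 mm across, 22 mm high
- race2: bystander: another race, the same
- dial: bystander: dial gauge on a block, 60 mm wide, 73 mm high

How it is judged:
By the outcome, as a careful person would: the job done as asked, in the order asked, and still so for the second after the job is handed in, with the robot touching nothing.
It also fails if it takes over 72 s, if anything falls off the work surface, if the arm or the gripper's body presses on something with over 40 N, if the wrist force passes 120 N, or if a joint passes its speed limit or range.

### The arm

A 6-joint arm with a two-finger parallel gripper is mounted at the origin on the work surface. World frame = base frame: x ahead of the robot, y to its left, z up, the work surface at z = 0. Lengths are in m, angles in rad, forces in N, time in s.
With the tool pointing down it reaches from about 0.35 to 0.975 m from the base axis. Payload 4.9 kg.
Tool frame: the origin (TCP) lies midway between the tips of the shut fingers; the grasp point (between the pads) lies 19 mm behind it; z points along the fingers, y is the direction in which the jaws open and shut (so a half turn about z gives the same grasp; the last joint's range is limited). The gripper opens to 85 mm and grips with 20 to 120 N. Pads are 22 mm wide; open, the fingers measure 114 mm over their backs; the gripper's body (76 mm by 85 mm) begins 54 mm behind the grasp point. The pads swing forward as they close: fully open they stand 13 mm farther back than shut.
Start: joints at [1.008, 0.053, 1.613, -0, 1.476, -0.119], TCP at [0.268, 0.564, 0.231] pointing down, gripper open.
Joint ranges: [-3.01, 3.01], [-1.01, 2.22], [0.06, 2.58], [-1.02, 4.17], [0.09, 2.62], [-3.14, 3.14]. Speed limits (rad/s): [2.57, 2.57, 3.14, 3.14, 3.14, 3.14].

### API

Orientations are given as a rotation vector (axis times angle).
In Python, from station import ctrl gives the robot as it stands.
- The arm moves only by the tool jog_arm, never from a script. Its argument "steps" is a list of rows, each an object of numbers: "dx", "dy", "dz": the shift along the world's x, y, z in units of 60 mm (1.0 is 60 mm); "twist": the turn about the world's z in units of 10 degrees (1.0 is 10 degrees). A call has 1 to 5 rows; each row is the pose to reach, as a shift and turn from the pose measured when the call began; what a row does not reach only later rows make up. A row lasts 1/8 s, in which the tool goes at most 62.5 mm and 10.7 degrees, less where a joint would pass 70% of its speed; a pose out of reach is approached as far as the arm can. A call with a gripper value outside its range is refused whole. "gripper" is the closure in counts, from 0 (fully open) to 255 (shut), set as the call begins (left out, the last holds). The fingers move at their own pace and stop on an object; "newtons" is the grip in N (left out, the last holds). Time passes only in rows, so rows that repeat a pose let the fingers close. It gives the time, the measured TCP pose, the force and the opening at its end, in the units of the state.
- ctrl.get_obs(): the state, without advancing time (a new reading comes with each control period).
- ctrl.get_image(name): name is "scene" or "top" or "wrist"; returns a dict with "frame" (480x640x3 uint8, red, green, blue), "range_z" (480x640 float32, m along the optical axis (not along the pixel's ray), 0 where there is no reading), "fx", "fy", "cx", "cy" (pixels), "extrinsics" (4x4, takes a point from camera to world coordinates). Camera axes: x right, y down, z forward; pixel columns grow to the right and rows downward; lengths in m; the calibration is good to about 2 mm. A picture is of the moment at which its call begins.
- ctrl.finish_job(): hands the job in, once; it reports no verdict.
The state is a dict: "t": time; "q": joint angles; "dq": joint speeds; "effort": joint torques, N m; "tool_pos": TCP position; "tool_rot": TCP orientation; "contact_force": force on the tool from outside, world axes, zero at the start; "wrist_torque": the same for the moment, N m; "opening": finger opening in m.
Only numpy, scipy, OpenCV 4.12 (cv2) and the standard library are available. Lean on these libraries where they do the work, as an engineer would, in place of code of your own. Each camera call takes 0.05 s, during which the arm holds its last target.

## Working session

There is one attempt and no reset: what is moved stays moved. The work goes in short steps, Python scripts to look and compute and a tool call to move; the robot and the scene stay as the last step left them, time stands still between calls to the robot, and variables do not carry over. Pictures are saved under pics/ and viewed, and the job is handed in when it is done.

Besides the shell and the picture viewer there is one more tool, called as name(argument=value, ...) on one line, values as JSON. jog_arm: Moves the arm, as the interface text tells. Its arguments: {"type":"object","properties":{"steps":{"type":"array"},"gripper":{"type":"number"},"newtons":{"type":"number"}},"required":["steps"]}

```bash
ls -la; mkdir -p pics
cat > h.py <<'E'
import numpy as np, cv2
from station import ctrl
def snap(name,fn):
    im=ctrl.get_image(name)
    cv2.imwrite('pics/'+fn+'.png',im['frame'][:,:,::-1])
    np.savez('/tmp/'+fn+'.npz',**{k:im[k] for k in im})
    return im
def load(fn): return dict(np.load('/tmp/'+fn+'.npz'))
def cloud(im):
    z=im['range_z'];h,w=z.shape
    u,v=np.meshgrid(np.arange(w),np.arange(h))
    P=np.stack([(u-im['cx'])/im['fx']*z,(v-im['cy'])/im['fy']*z,z],-1)
    E=im['extrinsics'];return P@E[:3,:3].T+E[:3,3]
E
python3 - <<'E'
from h import *
for n in ['scene','top','wrist']:
    im=snap(n,n+'0'); print(n,im['fx'],im['cx'],im['cy'],np.round(im['extrinsics'],3).tolist())
print(ctrl.get_obs())
E
```

```text
total 12
drwxr-xr-x  3 agent agent 4096 Dec  6 17:07 .
drwxr-xr-x 23 root  root  4096 Dec  6 17:07 ..
drwxr-xr-x  2 agent agent 4096 Dec  6 17:07 pics
scene 455.3646192898483 316.1105394932093 241.55637869045816 [[-0.871, 0.301, -0.389, 1.01], [0.492, 0.553, -0.672, 0.734], [0.013, -0.777, -0.63, 0.792], [0.0, 0.0, 0.0, 1.0]]
top 573.0804632072134 310.90700807110545 245.43310552091984 [[0.003, -0.985, 0.173, 0.424], [-1.0, -0.004, -0.007, 0.031], [0.008, -0.173, -0.985, 1.223], [0.0, 0.0, 0.0, 1.0]]
wrist 416.91329252822567 323.9954312744535 238.7762377774749 [[0.429, 0.859, 0.278, 0.197], [0.903, -0.408, -0.134, 0.598], [-0.002, 0.309, -0.951, 0.372], [0.0, 0.0, 0.0, 1.0]]
{'t': 0.15, 'q': array([ 1.00800689e+00,  5.32199711e-02,  1.61398240e+00,  1.95602523e-06,
        1.47602394e+00, -1.19001397e-01]), 'dq': array([ 2.19944997e-04, -2.26472379e-03, -4.20005526e-03, -1.64204111e-04,
       -5.11090307e-05,  1.30698501e-03]), 'effort': array([-2.79647411e-04, -3.94241488e+01, -3.70723093e+01, -1.65948750e-04,
        4.67433420e-03, -1.04055013e-05]), 'tool_pos': array([0.26808652, 0.56403621, 0.23033403]), 'tool_rot': array([-6.91273650e-01, -3.06403269e+00,  2.41702876e-03]), 'contact_force': array([-0.63878562,  0.2845761 , -0.77076832]), 'wrist_torque': array([-0.02196287,  0.02433747, -0.00773988]), 'opening': 0.08530135631781469}
```

View pics/top0.png

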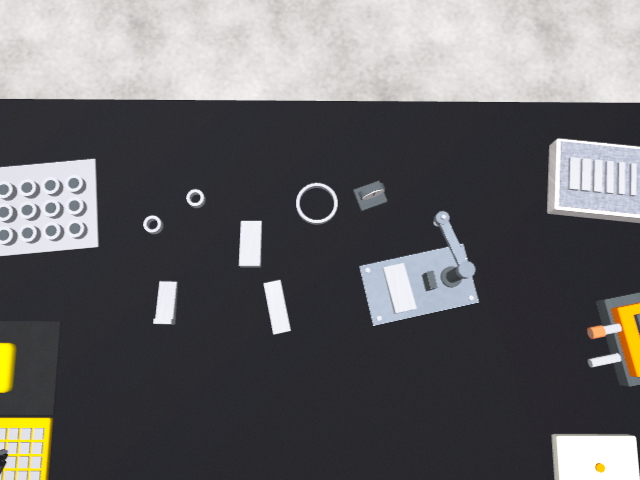

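View pics/scene0.png

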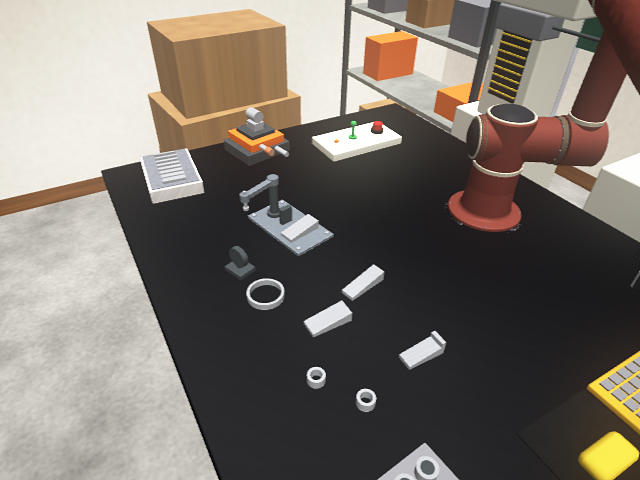

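View pics/wrist0.png

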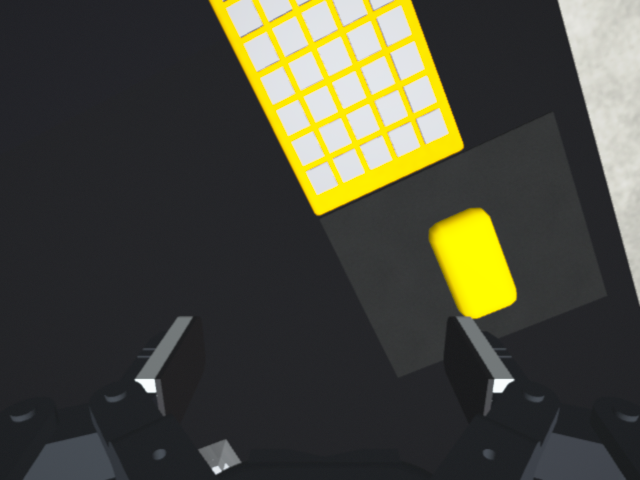

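Run:
```python
from h import *
for cam in ['top0','scene0']:
    im=load(cam);P=cloud(im)
    ok=(im['range_z']>0)
    W=ok&(P[...,0]>.15)&(P[...,0]<.75)&(abs(P[...,1])<.4)
    t=P[W&(abs(P[...,2])<.006)]; print(cam,'table',np.median(t[:,2]),t[:,2].std())
    m=(W&(P[...,2]>.006)&(P[...,2]<.2)).astype(np.uint8)
    n,l,s,c=cv2.connectedComponentsWithStats(m)
    for i in range(1,n):
        if s[i,4]<60: continue
        q=P[l==i]
        r=cv2.minAreaRect(q[:,:2].astype(np.float32))
        print(c[i].round(),s[i,4],'c',np.round(q.mean(0),3),'zmax',q[:,2].max().round(3),'rect',np.round(r[0],4),np.round(r[1],4),round(r[2],1))
```

```text
top0 table 0.00040190802636907996 0.002281021525001076
[370. 198.] 515 c [ 0.737 -0.104  0.032] zmax 0.077 rect [ 0.7408 -0.1069] [0.0367 0.064 ] 20.6
[195. 200.] 155 c [0.734 0.273 0.019] zmax 0.029 rect [0.7352 0.2731] [0.0293 0.0373] 1.0
[316. 211.] 299 c [0.71  0.011 0.017] zmax 0.024 rect [0.7166 0.011 ] [0.0656 0.0869] 0.4
[420. 280.] 6931 c [ 0.559 -0.205  0.032] zmax 0.149 rect [ 0.5919 -0.202 ] [0.2038 0.2389] 12.5
[152. 224.] 204 c [0.68  0.362 0.019] zmax 0.028 rect [0.6798 0.3633] [0.0361 0.0373] 4.8
[250. 244.] 970 c [0.639 0.153 0.018] zmax 0.032 rect [0.6406 0.1531] [0.0489 0.1001] 89.4
[165. 303.] 792 c [0.512 0.326 0.019] zmax 0.041 rect [0.5139 0.3269] [0.0377 0.0901] 88.8
[276. 307.] 911 c [0.504 0.094 0.02 ] zmax 0.033 rect [0.5051 0.0947] [0.1114 0.0396] 11.5
scene0 table -0.0007872194204033844 0.0015908520740911352
[285. 219.] 2865 c [ 0.57  -0.203  0.038] zmax 0.144 rect [ 0.5811 -0.2004] [0.1893 0.2343] 13.1
[245. 262.] 243 c [ 0.739 -0.089  0.036] zmax 0.074 rect [ 0.7326 -0.0997] [0.0352 0.0523] 1.1
[364. 281.] 625 c [0.504 0.096 0.017] zmax 0.029 rect [0.5043 0.0941] [0.1145 0.0396] 12.6
[271. 290.] 292 c [0.716 0.011 0.014] zmax 0.02 rect [0.7177 0.0119] [0.0643 0.0912] 0.1
[329. 318.] 845 c [0.639 0.156 0.016] zmax 0.029 rect [0.6399 0.1527] [0.0483 0.1021] 89.7
[424. 350.] 821 c [0.51  0.329 0.018] zmax 0.039 rect [0.5134 0.3261] [0.0393 0.0929] 89.2
[318. 375.] 195 c [0.736 0.275 0.017] zmax 0.024 rect [0.7351 0.2739] [0.0293 0.0378] 0.1
[366. 399.] 289 c [0.682 0.365 0.017] zmax 0.024 rect [0.6808 0.364 ] [0.0363 0.0377] 66.0
```

```bash
cat > fit.py <<'E'
from h import *
from scipy.optimize import minimize
def prism(L,W,t0,t1,heel=False):
    v=[]
    for y in (-W/2,W/2):
        v+=[(-L/2,y,0),(L/2,y,0),(-L/2,y,t0),(L/2,y,36 if heel else t1)]
        if heel: v+=[(L/2-10,y,36)]
    return np.array(v)/1000
MOD={'wide':[prism(100,44,10,26.7)],'long':[prism(110,36,10,28.3)],
 'heeled':[prism(90,36,10,25),np.array([(x,y,z) for x in(35,45) for y in(-18,18) for z in(0,36)])/1000.]}
def proj(im,P):
    E=im['extrinsics'];q=(P-E[:3,3])@E[:3,:3]
    return np.stack([q[:,0]/q[:,2]*im['fx']+im['cx'],q[:,1]/q[:,2]*im['fy']+im['cy']],1)
def mask(im,mods,pose,S=4):
    x,y,a=pose;c,s=np.cos(a),np.sin(a);R=np.array([[c,-s,0],[s,c,0],[0,0,1]])
    m=np.zeros(im['frame'].shape[:2],np.uint8)
    m=cv2.resize(m,None,fx=S,fy=S)
    for M in mods:
        p=proj(im,M@R.T+[x,y,0]); h=cv2.convexHull(((p+.5)*S*16-8).astype(np.float32)).astype(np.int32)
        cv2.fillConvexPoly(m,h,255,shift=4)
    return cv2.resize(m,None,fx=1/S,fy=1/S,interpolation=cv2.INTER_AREA)/255.
def obs(im,p0,r=45):
    g=im['frame'].max(2).astype(float); u=proj(im,np.array([[*p0,.015]]))[0].astype(int)
    o=np.zeros_like(g);sl=(slice(u[1]-r,u[1]+r),slice(u[0]-r,u[0]+r))
    w=np.clip((g-40)/(np.percentile(g[sl],90)*.8-40),0,1);o[sl]=w[sl];return o,sl
def fit(ims,name,p0,yaw0,r=45):
    O=[obs(im,p0[:2],r) for im in ims]
    def cost(p): return sum(((mask(im,MOD[name],p*[1e-3,1e-3,1e-2])[sl]-o[sl])**2).sum() for im,(o,sl) in zip(ims,O))
    best=None
    for ya in yaw0:
        x0=np.array([p0[0]*1e3,p0[1]*1e3,ya*100])
        r_=minimize(cost,x0,method='Nelder-Mead',options=dict(initial_simplex=[x0,x0+[4,0,0],x0+[0,4,0],x0+[0,0,6]],xatol=.05,fatol=.05))
        print(name,np.round(r_.x[:2],1),'yaw deg',round(np.degrees(r_.x[2]/100),2),'cost',round(r_.fun,1))
E
python3 - <<'E'
from fit import *
T,S=load('top0'),load('scene0')
d=np.radians
for ims in ([T],[S],[T,S]):
    fit(ims,'wide',(.6400,.153),[0,np.pi])
    fit(ims,'long',(.505,.094),[d(12),d(192)])
    fit(ims,'heeled',(.5135,.3265),[d(0),d(180)])
E
```

```text
wide [640.1 152.7] yaw deg -1.61 cost 178.3
wide [641.8 152.8] yaw deg 179.76 cost 156.2
long [505.2  93.8] yaw deg 11.67 cost 150.0
long [506.3  93.9] yaw deg 192.01 cost 144.3
heeled [513.3 327. ] yaw deg -3.9 cost 327.6
heeled [514.4 327. ] yaw deg 179.23 cost 309.1
wide [635.6 151.1] yaw deg 11.48 cost 574.1
wide [640.5 152. ] yaw deg 179.98 cost 489.1
long [498.   89.6] yaw deg 19.43 cost 730.0
long [505.4  92.9] yaw deg 192.65 cost 646.6
heeled [511.1 326.1] yaw deg 1.81 cost 189.0
heeled [513.7 326.1] yaw deg 178.72 cost 8.2
wide [638.8 152.6] yaw deg -0.92 cost 792.0
wide [641.3 152.5] yaw deg 179.66 cost 652.2
long [504.6  93.5] yaw deg 12.5 cost 917.3
long [506.1  93.7] yaw deg 192.45 cost 794.1
heeled [512.8 326.3] yaw deg -1.39 cost 532.7
heeled [514.1 326.4] yaw deg 178.71 cost 325.3
```

Run:
```python
from h import *
for n,(a,b,c,d) in {'top0':(340,500,190,340),'scene0':(220,350,160,270)}.items():
    f=load(n)['frame'][c:d,a:b,::-1]
    cv2.imwrite(f'pics/crop_{n}.png',cv2.resize(f,None,fx=5,fy=4 if 0 else 5,interpolation=cv2.INTER_CUBIC)[:600,:800])
```

```text
(no output)
```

View pics/crop_top0.png

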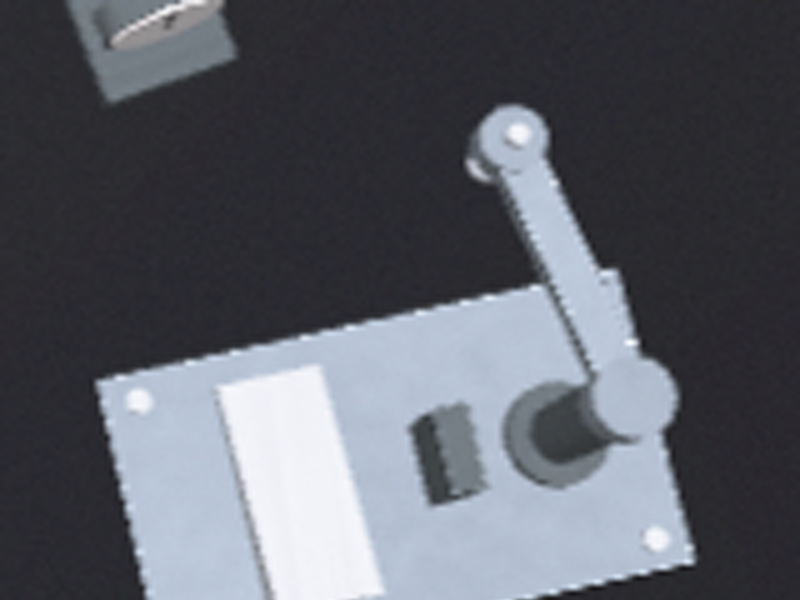

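View pics/crop_scene0.png

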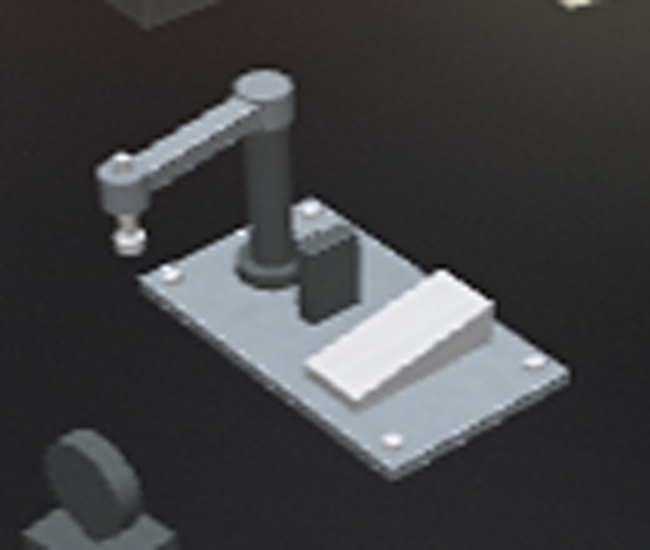

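```bash
cat > fx.py <<'E'
from fit import *
from scipy.optimize import least_squares
def px(l,ox,oy,S=5): return [((u+.5)/S-.5+ox,(v+.5)/S-.5+oy) for u,v in l]
T,S=load('top0'),load('scene0')
tp=[((97,381),(65,70,10)),((693,563),(-65,-160,10)),((217,387),(50,22,20)),((322,366),(50,-22,20)),((384,595),(-50,-22,36.7)),((617,270),(65,-160,10))]
sc=[((393,470),(65,70,10)),((568,372),(-65,70,10)),((140,278),(65,-160,10)),((307,367),(50,-22,20)),((357,403),(50,22,20)),((440,270),(-50,-22,36.7)),((493,306),(-50,22,36.7))]
D=[(T,px([a for a,b in tp],340,190),[b for a,b in tp]),(S,px([a for a,b in sc],220,160),[b for a,b in sc])]
def W(p,X):
    c,s=np.cos(p[2]),np.sin(p[2]);X=np.array(X)/1000.
    return X@np.array([[c,-s,0],[s,c,0],[0,0,1]]).T+[p[0],p[1],0]
def res(p,D): return np.concatenate([(proj(im,W(p,X))-np.array(u)).ravel() for im,u,X in D])
if __name__=='__main__':
  for d in ([D[0]],[D[1]],D):
    r=least_squares(res,[.56,-.18,.22],args=(d,),x_scale=[.01,.01,.01]);p=r.x
    print(np.round(p[:2]*1e3,1),np.degrees(p[2]).round(2)); print(np.round(r.fun.reshape(-1,2),1).tolist())
E
python3 fx.py
```

```text
[ 544.9 -163.4] 12.36
[[0.1, -0.2], [0.6, 0.3], [0.2, 0.1], [-0.7, 0.0], [-0.2, -0.1], [0.0, -0.2]]
[ 546.5 -160.9] 12.57
[[-0.1, 0.4], [0.5, -0.0], [-0.4, 0.2], [-0.4, -0.5], [-0.2, -0.1], [0.3, 0.1], [0.1, -0.2]]
[ 545.3 -162.9] 12.32
[[-0.1, -0.4], [0.3, 0.2], [-0.1, -0.1], [-0.9, -0.2], [-0.5, -0.2], [-0.2, -0.3], [-0.2, -0.2], [0.5, -0.5], [-0.1, -0.4], [-0.3, -1.1], [-0.2, -0.7], [0.4, -0.4], [0.2, -0.6]]
```

```bash
cat >> h.py <<'E'
from scipy.spatial.transform import Rotation as Ro
def st():
    o=ctrl.get_obs();R=Ro.from_rotvec(o['tool_rot']).as_matrix()
    print('t',round(o['t'],2),'pos',np.round(o['tool_pos']*1e3,1),'yawY',np.degrees(np.arctan2(R[1,1],R[0,1])).round(2),'tilt',np.round(R[:2,2],3),'q1,q6',np.degrees(o['q'][[0,5]]).round(1),'F',np.round(o['contact_force'],1),'M',np.round(o['wrist_torque'],2),'op',round(o['opening']*1e3,1))
    return o,R
def go(x,y,z,jaw,o=None,R=None):
    """units to target mm, jaw yaw deg (exact, choose nearest mod 360)"""
    o,R=st();p=o['tool_pos']*1e3
    yw=np.degrees(np.arctan2(R[1,1],R[0,1]));d=(jaw-yw+180)%360-180
    print('dx %.3f dy %.3f dz %.3f twist %.3f'%((x-p[0])/60,(y-p[1])/60,(z-p[2])/60,d/10))
E
python3 -c "
from h import *
st(); im=load('wrist0'); E=im['extrinsics']; o=ctrl.get_obs(); R=Ro.from_rotvec(o['tool_rot']).as_matrix()
print(R.T@(E[:3,3]-o['tool_pos']), R.T@E[:3,:3])"
```

```text
t 0.15 pos [268.1 564.  230.3] yawY 64.57 tilt [-0.001 -0.001] q1,q6 [57.8 -6.8] F [-0.6  0.3 -0.8] M [-0.02  0.02 -0.01] op 85.3
[ 7.89351339e-02  6.43126249e-05 -1.41562531e-01] [[-7.77463614e-05 -9.51161313e-01 -3.08694267e-01]
 [ 9.99999744e-01  1.45674979e-04 -7.00715140e-04]
 [ 7.11462164e-04 -3.08694242e-01  9.51161058e-01]]
```

```bash
python3 -c "
from h import *
go(633.5,152.5,130,89.7)"
```

```text
t 0.15 pos [268.1 564.  230.3] yawY 64.57 tilt [-0.001 -0.001] q1,q6 [57.8 -6.8] F [-0.6  0.3 -0.8] M [-0.02  0.02 -0.01] op 85.3
dx 6.090 dy -6.859 dz -1.672 twist 2.513
```

jog_arm(steps=[{"dx":0.65,"dy":-0.75,"dz":-0.1,"twist":0.5},{"dx":1.3,"dy":-1.5,"dz":-0.3,"twist":1},{"dx":1.95,"dy":-2.25,"dz":-0.5,"twist":1.5},{"dx":2.6,"dy":-3.0,"dz":-0.7,"twist":2},{"dx":3.25,"dy":-3.7,"dz":-0.9,"twist":2.5}], gripper=0, newtons=40)

```text
t: 0.78
tool_pos: [0.4639, 0.3403, 0.1757]
tool_rot: [-0.007, -3.141, 0.003]
contact_force: [0.5, 1.2, -0.0]
opening: 0.0851
```

```bash
python3 -c "
from h import *
go(633.5,152.5,130,89.7)"
```

```text
t 0.78 pos [463.9 340.3 175.7] yawY 89.73 tilt [-0.    -0.002] q1,q6 [ 28.9 -60.8] F [ 0.5  1.2 -0. ] M [ 0.01 -0.02  0.04] op 85.1
dx 2.826 dy -3.130 dz -0.762 twist -0.003
```

jog_arm(steps=[{"dx":0.65,"dy":-0.7,"dz":-0.2},{"dx":1.3,"dy":-1.4,"dz":-0.4},{"dx":1.95,"dy":-2.1,"dz":-0.6},{"dx":2.5,"dy":-2.8,"dz":-0.7},{"dx":2.83,"dy":-3.13,"dz":-0.76}])

```text
validation failed for argument at $.st...
```

```bash
python3 -c "
from h import *
snap('wrist','w1');go(633.5,152.5,2,89.7)"
```

```text
t 0.82 pos [467.3 335.2 173.8] yawY 89.56 tilt [ 0.    -0.007] q1,q6 [ 28.4 -61.1] F [ 2.9 -3.3 -1.1] M [-0.17 -0.06 -0.03] op 85.1
dx 2.770 dy -3.045 dz -2.864 twist 0.014
```

View pics/w1.png

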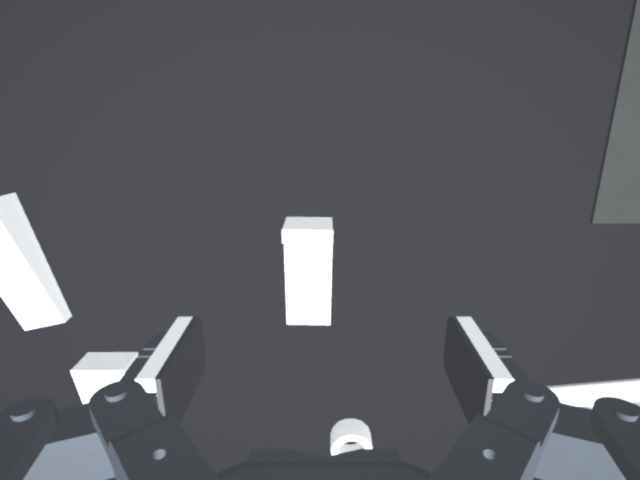

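The wrist picture shows the heeled wedge at about (310, 270), a corner of the wide one at (105, 375), and a race at (350, 440). The move was refused because its rows left out the twist, so I'm resending it with the full set of fields.

jog_arm(steps=[{"dx":0.65,"dy":-0.7,"dz":-0.2,"twist":0},{"dx":1.3,"dy":-1.4,"dz":-0.4,"twist":0},{"dx":1.95,"dy":-2.1,"dz":-0.6,"twist":0},{"dx":2.5,"dy":-2.8,"dz":-0.7,"twist":0},{"dx":2.77,"dy":-3.05,"dz":-0.75,"twist":0}])

```text
t: 1.45
tool_pos: [0.6343, 0.1499, 0.1278]
tool_rot: [-0.017, -3.141, 0.011]
contact_force: [-0.5, 0.5, -0.8]
opening: 0.0853
```

```bash
python3 -c "
from h import *
snap('wrist','w2');go(633.5,152.5,2,89.7)"
```

```text
t 1.5 pos [635.4 149.1 127.8] yawY 89.36 tilt [ 0.    -0.008] q1,q6 [  6.9 -82.4] F [-1.  -1.3  0.4] M [-0.04  0.03 -0.02] op 85.5
dx -0.032 dy 0.057 dz -2.096 twist 0.034
```

View pics/w2.png

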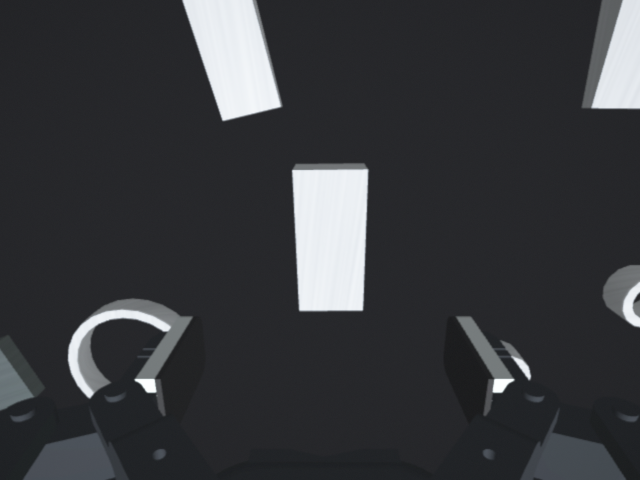

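The wide wedge stands at about (331, 238), between the jaws. Its thick end faces up, towards the robot, and the ring at (130, 350) and the race at (625, 295) are clear of it. Next I'll check its pose in this picture.

Run:
```python
from fit import *
im=load('w2'); fit([im],'wide',(.641,.1525),[np.pi],r=85)
```

```text
wide [642.2 152.9] yaw deg 180.0 cost 133.3
```

jog_arm(steps=[{"dx":-0.03,"dy":0.06,"dz":-0.8,"twist":0.03},{"dx":-0.03,"dy":0.06,"dz":-1.5,"twist":0.03},{"dx":-0.03,"dy":0.06,"dz":-1.9,"twist":0.03},{"dx":-0.03,"dy":0.06,"dz":-2.08,"twist":0.03},{"dx":-0.03,"dy":0.06,"dz":-2.08,"twist":0.03}])

```text
t: 2.12
tool_pos: [0.6332, 0.1534, 0.0028]
tool_rot: [-0.008, -3.141, 0.013]
contact_force: [0.0, -0.6, -0.2]
opening: 0.0856
```

```bash
python3 -c "
from h import *
go(633.5,152.5,2,89.7)"
```

```text
t 2.12 pos [633.2 153.4   2.8] yawY 89.7 tilt [-0.001 -0.008] q1,q6 [  7.3 -82.2] F [ 0.  -0.6 -0.2] M [-0.04 -0.02 -0.05] op 85.6
dx 0.006 dy -0.016 dz -0.013 twist -0.000
```

jog_arm(steps=[{"dx":0,"dy":0,"dz":0,"twist":0},{"dx":0,"dy":0,"dz":0,"twist":0},{"dx":0,"dy":0,"dz":0,"twist":0},{"dx":0,"dy":0,"dz":0,"twist":0},{"dx":0,"dy":0,"dz":0,"twist":0}], gripper=255, newtons=60)

```text
t: 2.75
tool_pos: [0.6344, 0.1535, 0.0046]
tool_rot: [0.008, 3.14, -0.012]
contact_force: [-1.6, -0.0, 6.0]
opening: 0.0425
```

```bash
python3 -c "
from h import *
go(633.5,152.5,2,89.7)"
```

```text
t 2.75 pos [634.4 153.5   4.6] yawY 89.7 tilt [ 0.002 -0.008] q1,q6 [  7.3 -82.2] F [-1.6 -0.   6. ] M [-0.02  0.16  0.04] op 42.5
dx -0.015 dy -0.017 dz -0.043 twist 0.000
```

jog_arm(steps=[{"dx":0,"dy":0,"dz":0.4,"twist":0},{"dx":0,"dy":0,"dz":1.0,"twist":0},{"dx":0,"dy":-0.3,"dz":1.7,"twist":-1},{"dx":-0.1,"dy":-0.7,"dz":2.0,"twist":-2},{"dx":-0.2,"dy":-1.2,"dz":2.0,"twist":-3}])

```text
t: 3.38
tool_pos: [0.6225, 0.0812, 0.1255]
tool_rot: [0.828, 3.029, -0.012]
contact_force: [0.8, 0.1, -5.3]
opening: 0.0427
```

jog_arm(steps=[{"dx":-0.1,"dy":-0.4,"dz":0,"twist":-1},{"dx":-0.2,"dy":-0.8,"dz":0,"twist":-2},{"dx":-0.3,"dy":-1.2,"dz":0,"twist":-3},{"dx":-0.4,"dy":-1.6,"dz":0,"twist":-4},{"dx":-0.5,"dy":-2.0,"dz":0,"twist":-5}])

```text
t: 4.0
tool_pos: [0.5907, -0.0393, 0.1232]
tool_rot: [-2.035, -2.386, 0.014]
contact_force: [0.2, 0.2, -5.3]
opening: 0.0422
```

jog_arm(steps=[{"dx":-0.1,"dy":-0.4,"dz":0,"twist":-1},{"dx":-0.2,"dy":-0.8,"dz":0,"twist":-2},{"dx":-0.3,"dy":-1.2,"dz":0,"twist":-3},{"dx":-0.4,"dy":-1.6,"dz":0,"twist":-4},{"dx":-0.5,"dy":-2.0,"dz":0,"twist":-5}])

```text
t: 4.62
tool_pos: [0.5589, -0.1594, 0.121]
tool_rot: [-2.851, -1.291, 0.013]
contact_force: [0.2, 0.2, -5.7]
opening: 0.0423
```

```bash
python3 -c "
from h import *
go(552.8,-161,80,-77.6)"
```

```text
t 4.62 pos [ 558.9 -159.4  121. ] yawY -41.27 tilt [-0.012  0.007] q1,q6 [-23.3  18. ] F [ 0.2  0.2 -5.7] M [ 0.03 -0.02 -0.03] op 42.3
dx -0.102 dy -0.027 dz -0.684 twist -3.633
```

jog_arm(steps=[{"dx":-0.1,"dy":-0.03,"dz":-0.1,"twist":-1},{"dx":-0.1,"dy":-0.03,"dz":-0.3,"twist":-2},{"dx":-0.1,"dy":-0.03,"dz":-0.6,"twist":-3},{"dx":-0.1,"dy":-0.03,"dz":-0.7,"twist":-3.63},{"dx":-0.1,"dy":-0.03,"dz":-0.7,"twist":-3.63}])

```text
t: 5.25
tool_pos: [0.5509, -0.1604, 0.0764]
tool_rot: [-3.107, -0.34, 0.014]
contact_force: [0.0, -0.5, -5.7]
opening: 0.0423
```

```bash
python3 -c "
from h import *
snap('wrist','w3');snap('scene','s3');go(552.8,-161,41,-77.6)
f=load('s3')['frame'][100:290,180:400,::-1];cv2.imwrite('pics/s3c.png',cv2.resize(f,None,fx=3.5,fy=3.1))"
```

```text
t 5.35 pos [ 552.4 -160.9   78.3] yawY -77.47 tilt [-0.007  0.014] q1,q6 [-23.9  53.4] F [ 1.  -0.5 -5.5] M [-0.   -0.04 -0.01] op 42.1
dx 0.007 dy -0.001 dz -0.621 twist -0.013
```

View pics/w3.png

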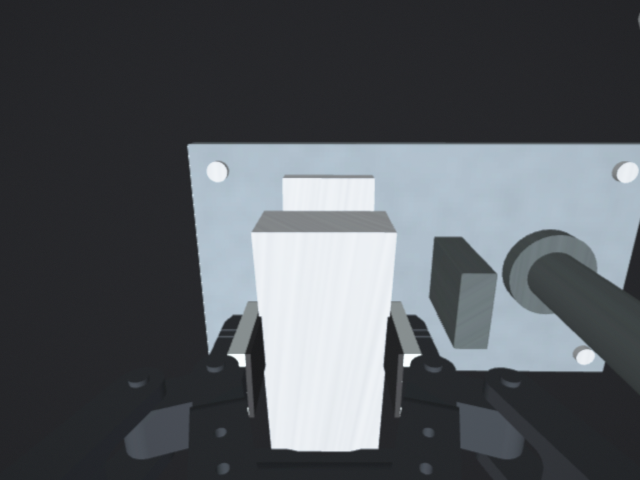

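View pics/s3c.png

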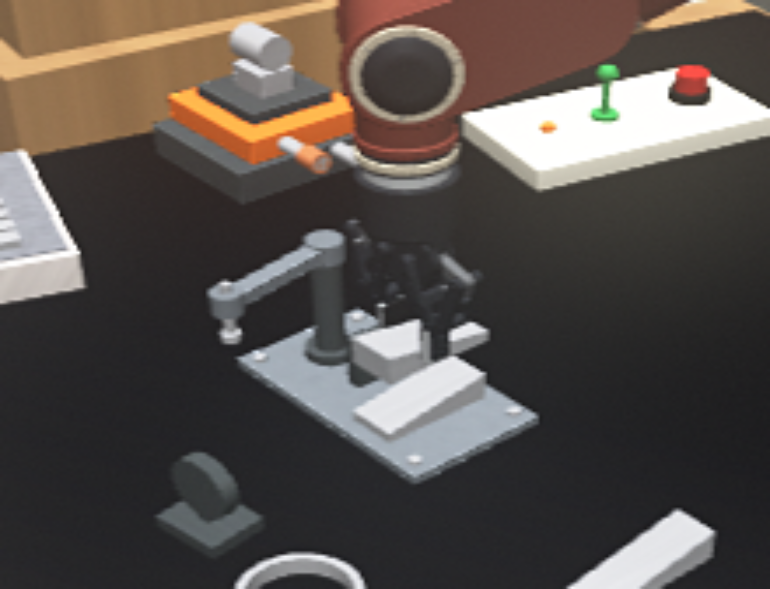

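Run:
```python
from fx import *
im=load('w3')
pts=[((190,144),(65,70,10)),((284,177),(50,22,20)),((374,177),(50,-22,20)),((458,272),(18,-55,60)),((494,272),(18,-70,60)),((488,348),(-18,-70,60)),((456,347),(-18,-55,60))]
d=[(im,[a for a,b in pts],[b for a,b in pts])]
r=least_squares(res,[.56,-.18,.22],args=(d,),x_scale=[.01,.01,.01]);p=r.x
print(np.round(p[:2]*1e3,1),np.degrees(p[2]).round(2)); print(np.round(r.fun.reshape(-1,2),1).tolist())
# wedge thick end top corners in hand (253,233),(394,233) 
E=im['extrinsics'];print(np.round(E,3).tolist())
P=cloud(im)
for u in [(262,240),(385,240),(280,440),(372,440),(323,300)]: print(u,np.round(P[u[1],u[0]]*1e3,1))
```

```text
[ 547.  -162.3] 12.69
[[-5.2, -1.1], [-2.7, -0.2], [-0.2, -0.2], [3.9, 0.2], [5.0, 0.3], [0.3, 1.0], [-2.5, 1.8]]
[[0.216, -0.925, -0.311, 0.63], [-0.976, -0.21, -0.053, -0.145], [-0.016, 0.315, -0.949, 0.218], [0.0, 0.0, 0.0, 1.0]]
(262, 240) [ 585.9 -133.7   97.3]
(385, 240) [ 594.2 -170.2   97.4]
(280, 440) [ 498.  -154.1   83.3]
(372, 440) [ 505.9 -190.5   82.4]
(323, 300) [ 568.2 -156.6   93.3]
```

jog_arm(steps=[{"dx":0.005,"dy":-0.01,"dz":-0.2,"twist":0},{"dx":0.005,"dy":-0.01,"dz":-0.45,"twist":0},{"dx":0.005,"dy":-0.01,"dz":-0.57,"twist":0},{"dx":0.005,"dy":-0.01,"dz":-0.57,"twist":0}], newtons=20)

```text
t: 5.85
tool_pos: [0.5517, -0.1611, 0.0426]
tool_rot: [-3.107, -0.341, 0.012]
contact_force: [-0.5, 0.5, -5.2]
opening: 0.0423
```

jog_arm(steps=[{"dx":0,"dy":0,"dz":-0.03,"twist":0},{"dx":0,"dy":0,"dz":-0.06,"twist":0},{"dx":0,"dy":0,"dz":-0.09,"twist":0}])

```text
t: 6.22
tool_pos: [0.5525, -0.1613, 0.039]
tool_rot: [-3.108, -0.341, 0.011]
contact_force: [-2.8, 2.6, 7.9]
opening: 0.0423
```

```bash
python3 -c "
from h import *
st()"
```

```text
t 6.22 pos [ 552.5 -161.3   39. ] yawY -77.47 tilt [-0.009  0.014] q1,q6 [-24.   53.3] F [-2.8  2.6  7.9] M [ 0.26  1.11 -0.18] op 42.3
```

jog_arm(steps=[{"dx":0,"dy":0,"dz":-0.03,"twist":0},{"dx":0,"dy":0,"dz":-0.05,"twist":0},{"dx":0,"dy":0,"dz":-0.07,"twist":0}])

```text
t: 6.6
tool_pos: [0.5539, -0.1613, 0.0362]
tool_rot: [-3.108, -0.341, 0.006]
contact_force: [2.2, 2.5, 4.7]
opening: 0.0424
```

```bash
python3 -c "
from h import *
snap('wrist','w4');st()"
```

```text
t 6.65 pos [ 554.  -161.3   36. ] yawY -77.48 tilt [-0.005  0.014] q1,q6 [-23.9  53.3] F [1.1 3.9 4.3] M [ 0.41  0.35 -0.19] op 42.6
```

View pics/w4.png

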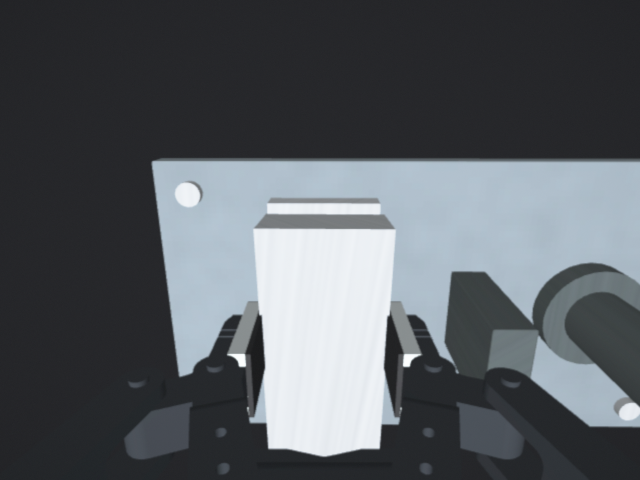

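The wedge is tilting in the jaws. Its thick end is at (325, 225) and lined up with the seat's thin edge at (324, 202), so I'm carrying on down.

jog_arm(steps=[{"dx":0,"dy":0,"dz":-0.03,"twist":0},{"dx":0,"dy":0,"dz":-0.06,"twist":0},{"dx":0,"dy":0,"dz":-0.08,"twist":0}])

```text
t: 7.02
tool_pos: [0.5554, -0.1612, 0.0323]
tool_rot: [-3.109, -0.341, 0.001]
contact_force: [1.9, 2.6, 5.6]
opening: 0.0424
```

```bash
python3 -c "
from h import *
im=snap('wrist','w5');st();P=cloud(im)
for u in [(270,240),(385,240),(280,440),(372,440),(323,300)]: print(u,np.round(P[u[1],u[0]]*1e3,1))"
```

```text
t 7.08 pos [ 555.4 -161.2   32.3] yawY -77.49 tilt [-0.002  0.014] q1,q6 [-23.9  53.3] F [0.6 4.  6.4] M [ 0.38  0.38 -0.16] op 42.3
(270, 240) [ 588.3 -136.4   46.7]
(385, 240) [ 596.3 -172.5   46.4]
(280, 440) [ 509.2 -154.4   45.8]
(372, 440) [ 517.5 -188.7   46.1]
(323, 300) [ 571.  -157.7   46.2]
```

View pics/w5.png

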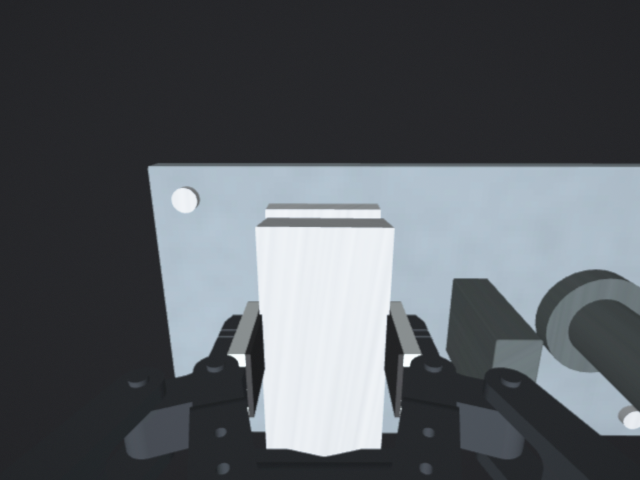

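jog_arm(steps=[{"dx":0,"dy":0,"dz":0,"twist":0},{"dx":0,"dy":0,"dz":0,"twist":0},{"dx":0,"dy":0,"dz":0.3,"twist":0},{"dx":0,"dy":0,"dz":1.0,"twist":0},{"dx":0,"dy":0,"dz":1.8,"twist":0}], gripper=85)

```text
t: 7.7
tool_pos: [0.5549, -0.1613, 0.1417]
tool_rot: [-3.109, -0.341, 0.002]
contact_force: [1.1, 0.0, -0.2]
opening: 0.0571
```

```bash
python3 -c "
from h import *
im=snap('wrist','w6');snap('top','t6');st();P=cloud(im)
for u in [(300,240),(360,240),(300,350),(350,350),(323,300)]: print(u,np.round(P[u[1],u[0]]*1e3,1))"
```

```text
t 7.8 pos [ 559.6 -163.2  148.9] yawY -77.48 tilt [0.011 0.008] q1,q6 [-23.9  53.4] F [-0.2 -0.1  1.2] M [-0.05 -0.09  0.05] op 56.9
(300, 240) [ 552.7 -145.7   45.1]
(360, 240) [ 561.  -180.7   46.3]
(300, 350) [ 4.485e+02 -1.637e+02 -3.000e-01]
(350, 350) [ 457.5 -201.8    0. ]
(323, 300) [ 516.9 -167.8   45.2]
```

View pics/w6.png

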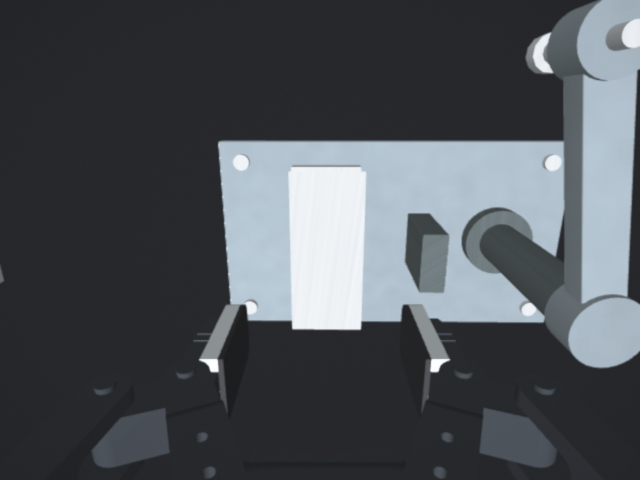

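```bash
cat >> fx.py <<'E'
def atz(im,u,z):
    E=im['extrinsics'];d=E[:3,:3]@np.array([(u[0]-im['cx'])/im['fx'],(u[1]-im['cy'])/im['fy'],1]);k=(z-E[2,3])/d[2];return E[:3,3]+k*d
FX=(.5454,-.1626,np.radians(12.4))
def tofx(p,F=FX):
    c,s=np.cos(F[2]),np.sin(F[2]);d=np.array(p[:2])-F[:2];return np.round(np.array([c*d[0]+s*d[1],-s*d[0]+c*d[1]])*1e3,1)
def fxw(x,y,F=FX): return W(F,[(x,y,0)])[0][:2]*1e3
E
python3 - <<'E'
from fx import *
im=load('w6')
for u,z in [((290,171),46.7),((365,171),46.7),((292,330),46.7),((361,330),46.7),((219,142),10),((292,166),20),((360,166),20),((231,322),10)]: print(u,tofx(atz(im,u,z/1e3)))
im=load('t6');cv2.imwrite('pics/t6c.png',cv2.resize(im['frame'][190:340,340:500,::-1],None,fx=5,fy=4,interpolation=cv2.INTER_CUBIC))
E
```

```text
(290, 171) [52.5 19.9]
(365, 171) [ 52.6 -22.7]
(292, 330) [-49.7  21. ]
(361, 330) [-49.3 -23.4]
(219, 142) [65.3 68.7]
(292, 166) [51.5 21.1]
(360, 166) [ 51.6 -21.7]
(231, 322) [-64.9  69.7]
```

View pics/t6c.png

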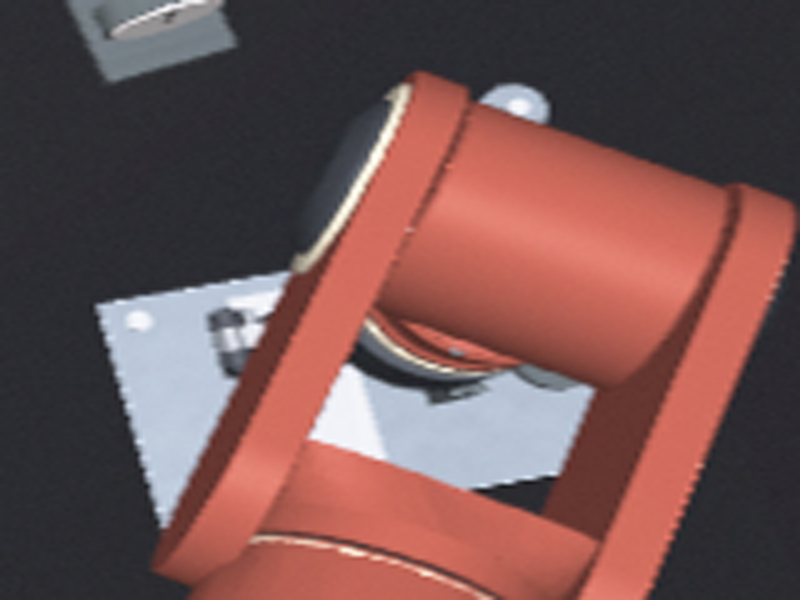

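```bash
python3 -c "
from h import *
go(498.2,92,130,-77.6)"
```

```text
t 7.8 pos [ 559.6 -163.2  148.9] yawY -77.48 tilt [0.011 0.008] q1,q6 [-23.9  53.4] F [-0.2 -0.1  1.2] M [-0.05 -0.09  0.05] op 56.9
dx -1.023 dy 4.253 dz -0.315 twist -0.012
```

jog_arm(steps=[{"dx":-0.2,"dy":0.9,"dz":0,"twist":0},{"dx":-0.4,"dy":1.8,"dz":-0.1,"twist":0},{"dx":-0.65,"dy":2.7,"dz":-0.2,"twist":0},{"dx":-0.85,"dy":3.6,"dz":-0.3,"twist":0},{"dx":-1.02,"dy":4.25,"dz":-0.32,"twist":0}], gripper=0)

```text
t: 8.43
tool_pos: [0.4974, 0.0936, 0.1298]
tool_rot: [-3.116, -0.343, -0.018]
contact_force: [0.4, 0.3, 0.6]
opening: 0.0852
```

jog_arm(steps=[{"dx":0,"dy":0,"dz":0,"twist":0}])

```text
t: 8.55
tool_pos: [0.4967, 0.0955, 0.13]
tool_rot: [-3.115, -0.349, -0.019]
contact_force: [0.7, -0.2, -0.1]
opening: 0.0856
```

```bash
python3 -c "
from fit import *
im=snap('wrist','w7')
fit([im],'long',(.506,.0937),[np.radians(192.4)],r=95)
go(498.2,92,6,-77.6)"
```

```text
long [506.7  94.5] yaw deg 192.29 cost 508.2
t 8.6 pos [497.1  94.5 130.2] yawY -77.28 tilt [0.012 0.008] q1,q6 [ 2.1 79.2] F [ 0.3  0.1 -0.5] M [-0.08 -0.02  0.02] op 85.2
dx 0.018 dy -0.042 dz -2.070 twist -0.032
```

View pics/w7.png

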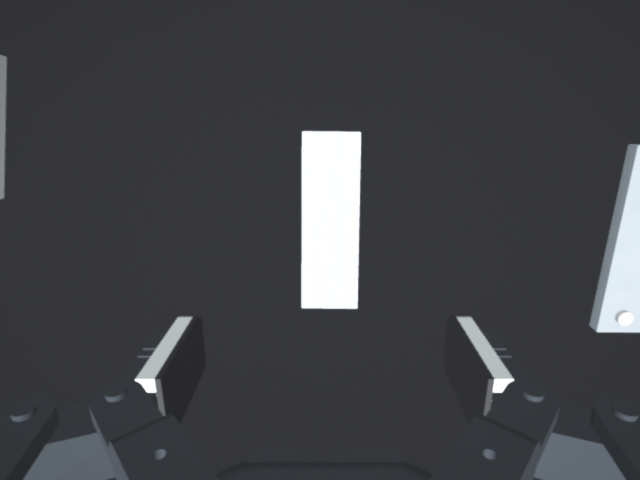

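The long wedge lies at (331, 220), square between the jaws with nothing else near it. I'm going down on it.

jog_arm(steps=[{"dx":0.02,"dy":-0.04,"dz":-0.8,"twist":-0.03},{"dx":0.02,"dy":-0.04,"dz":-1.5,"twist":-0.03},{"dx":0.02,"dy":-0.04,"dz":-1.95,"twist":-0.03},{"dx":0.02,"dy":-0.04,"dz":-2.08,"twist":-0.03},{"dx":0.02,"dy":-0.04,"dz":-2.08,"twist":-0.03}])

```text
t: 9.22
tool_pos: [0.4989, 0.0914, 0.0058]
tool_rot: [-3.117, -0.337, -0.02]
contact_force: [0.8, 0.4, 0.3]
opening: 0.0859
```

jog_arm(steps=[{"dx":0,"dy":0,"dz":0,"twist":0},{"dx":0,"dy":0,"dz":0,"twist":0},{"dx":0,"dy":0,"dz":0,"twist":0},{"dx":0,"dy":0,"dz":0,"twist":0},{"dx":0,"dy":0,"dz":0,"twist":0}], gripper=255, newtons=60)

```text
t: 9.85
tool_pos: [0.5, 0.0917, 0.0072]
tool_rot: [-3.117, -0.338, -0.023]
contact_force: [-0.5, 1.4, 6.2]
opening: 0.0346
```

```bash
python3 -c "
from fx import *
p=fxw(0,-8+.0); print(p)
go(p[0],p[1],130,12.4)"
```

```text
[ 547.11788262 -170.41337823]
t 9.85 pos [500.   91.7   7.2] yawY -77.63 tilt [0.014 0.008] q1,q6 [ 1.7 79.1] F [-0.5  1.4  6.2] M [ 0.2   0.23 -0.06] op 34.6
dx 0.785 dy -4.368 dz 2.047 twist 9.003
```

jog_arm(steps=[{"dx":0,"dy":0,"dz":0.5,"twist":0},{"dx":0,"dy":-0.2,"dz":1.3,"twist":1},{"dx":0.1,"dy":-0.8,"dz":1.8,"twist":2},{"dx":0.3,"dy":-1.6,"dz":2.0,"twist":3},{"dx":0.4,"dy":-2.4,"dz":2.0,"twist":4}])

```text
t: 10.48
tool_pos: [0.5243, -0.0536, 0.1276]
tool_rot: [-2.805, -1.391, -0.02]
contact_force: [-0.5, 0.0, -5.2]
opening: 0.0345
```

jog_arm(steps=[{"dx":0.1,"dy":-0.5,"dz":0,"twist":1},{"dx":0.2,"dy":-1.0,"dz":0,"twist":2},{"dx":0.3,"dy":-1.5,"dz":0,"twist":3},{"dx":0.37,"dy":-1.8,"dz":-0.2,"twist":4},{"dx":0.37,"dy":-1.88,"dz":-0.4,"twist":5}])

```text
t: 11.1
tool_pos: [0.5455, -0.1672, 0.1016]
tool_rot: [-1.945, -2.445, -0.009]
contact_force: [-0.2, -0.1, -5.4]
opening: 0.0339
```

```bash
python3 -c "
from fx import *
im=snap('wrist','w8')
p=fxw(0,-3); print(p)
go(p[0],p[1],60,12.4)"
```

```text
[ 546.04420598 -165.53001684]
t 11.15 pos [ 544.1 -166.7   99.4] yawY 13.21 tilt [-0.013  0.016] q1,q6 [-24.8 -38.2] F [-1.2  0.  -6.2] M [-0.05  0.07  0.  ] op 34.8
dx 0.032 dy 0.019 dz -0.657 twist -0.081
```

View pics/w8.png

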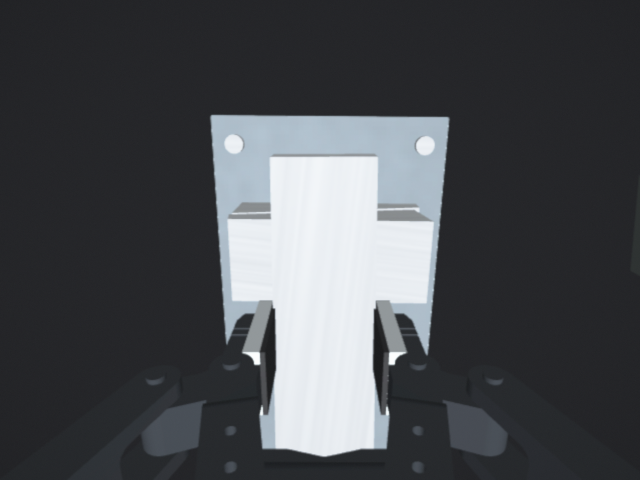

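The long wedge is square over the wide one, with its thin end at the near side (top edge, 324, 156) and the wide wedge at (330, 260). I'm lowering it.

jog_arm(steps=[{"dx":0.03,"dy":0.02,"dz":-0.3,"twist":-0.08},{"dx":0.03,"dy":0.02,"dz":-0.6,"twist":-0.08},{"dx":0.03,"dy":0.02,"dz":-0.68,"twist":-0.08},{"dx":0.03,"dy":0.02,"dz":-0.7,"twist":-0.08}])

```text
t: 11.65
tool_pos: [0.5457, -0.1652, 0.0568]
tool_rot: [-1.955, -2.432, -0.007]
contact_force: [-0.5, -0.6, -4.4]
opening: 0.0342
```

jog_arm(steps=[{"dx":0,"dy":0,"dz":-0.02,"twist":0},{"dx":0,"dy":0,"dz":-0.04,"twist":0}])

```text
t: 11.9
tool_pos: [0.5463, -0.1653, 0.0552]
tool_rot: [-1.956, -2.433, -0.008]
contact_force: [0.2, -0.1, -5.2]
opening: 0.0343
```

```bash
python3 -c "
from fx import *
im=snap('wrist','w9')
p=fxw(0,-6.8);o,R=st();print(tofx(o['tool_pos'][:2]))
go(p[0],p[1],54,12.4)"
```

```text
t 11.95 pos [ 546.  -165.3   54.9] yawY 12.4 tilt [-0.013  0.016] q1,q6 [-24.6 -37.2] F [-0.4 -0.1 -4.9] M [-0.03  0.02 -0.02] op 34.2
[ 0.  -2.8]
t 11.95 pos [ 546.  -165.3   54.9] yawY 12.4 tilt [-0.013  0.016] q1,q6 [-24.6 -37.2] F [-0.4 -0.1 -4.9] M [-0.03  0.02 -0.02] op 34.2
dx 0.014 dy -0.066 dz -0.015 twist -0.000
```

View pics/w9.png

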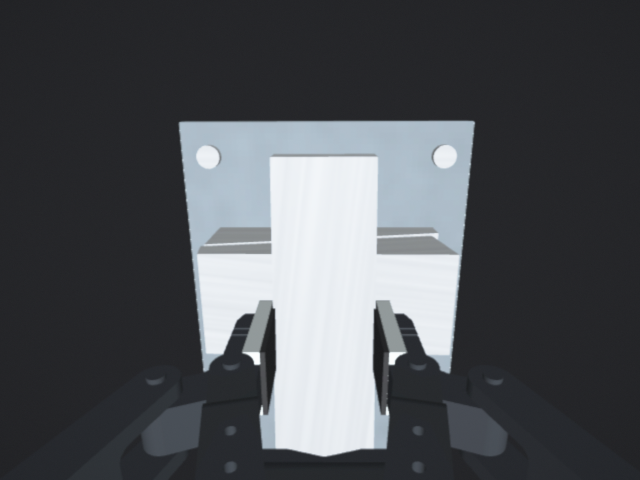

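jog_arm(steps=[{"dx":0.007,"dy":-0.03,"dz":-0.01,"twist":0},{"dx":0.014,"dy":-0.06,"dz":-0.01,"twist":0},{"dx":0.016,"dy":-0.075,"dz":-0.01,"twist":0}])

```text
t: 12.32
tool_pos: [0.5471, -0.1698, 0.0544]
tool_rot: [-1.956, -2.432, -0.008]
contact_force: [0.1, 2.8, -3.3]
opening: 0.0344
```

```bash
python3 -c "
from fx import *
o,R=st();print(tofx(o['tool_pos'][:2]))"
```

```text
t 12.32 pos [ 547.1 -169.8   54.4] yawY 12.38 tilt [-0.012  0.017] q1,q6 [-25.  -37.6] F [ 0.1  2.8 -3.3] M [ 0.31 -0.01  0.  ] op 34.4
[ 0.1 -7.4]
```

jog_arm(steps=[{"dx":0.004,"dy":-0.02,"dz":0,"twist":0},{"dx":0.006,"dy":-0.03,"dz":-0.01,"twist":0},{"dx":0.006,"dy":-0.03,"dz":-0.025,"twist":0},{"dx":0.006,"dy":-0.03,"dz":-0.035,"twist":0}])

```text
t: 12.82
tool_pos: [0.5472, -0.1698, 0.054]
tool_rot: [-1.954, -2.429, -0.011]
contact_force: [-7.1, 9.0, 9.9]
opening: 0.0343
```

```bash
python3 -c "
from fx import *
o,R=st();print(tofx(o['tool_pos'][:2]))"
```

```text
t 12.82 pos [ 547.2 -169.8   54. ] yawY 12.39 tilt [-0.015  0.021] q1,q6 [-25.  -37.7] F [-7.1  9.   9.9] M [ 1.38  1.16 -0.05] op 34.3
[ 0.2 -7.4]
```

jog_arm(steps=[{"dx":0,"dy":0,"dz":0,"twist":0},{"dx":0,"dy":0,"dz":0.02,"twist":0},{"dx":0,"dy":0,"dz":0.4,"twist":0},{"dx":0,"dy":0,"dz":1.2,"twist":0},{"dx":0,"dy":0,"dz":2.0,"twist":0}], gripper=90)

```text
t: 13.45
tool_pos: [0.5473, -0.1703, 0.1756]
tool_rot: [-1.954, -2.429, -0.011]
contact_force: [1.5, 1.0, -0.1]
opening: 0.0549
```

jog_arm(steps=[{"dx":0,"dy":0,"dz":0,"twist":0}])

```text
t: 13.58
tool_pos: [0.5505, -0.1721, 0.1821]
tool_rot: [-1.962, -2.438, -0.015]
contact_force: [-0.1, -0.0, 0.0]
opening: 0.0554
```

```bash
python3 -c "
from fx import *
im=snap('wrist','w10');st();P=cloud(im)
for u in [(330,160),(330,200),(330,240),(330,280),(330,320)]: q=P[u[1],u[0]];print(u,tofx(q),round(q[2]*1e3,1))"
```

```text
t 13.62 pos [ 549.1 -171.5  179.3] yawY 12.35 tilt [-0.008  0.017] q1,q6 [-25.1 -37.6] F [-0.8  0.  -0.8] M [ 0.02  0.   -0.02] op 55.0
(330, 160) [ 6.9 36.6] 59.2
(330, 200) [ 6.9 11.7] 62.5
(330, 240) [  6.9 -13.4] 68.3
(330, 280) [  7.  -39.1] 73.2
(330, 320) [  7.9 -97.5] 18.4
```

View pics/w10.png

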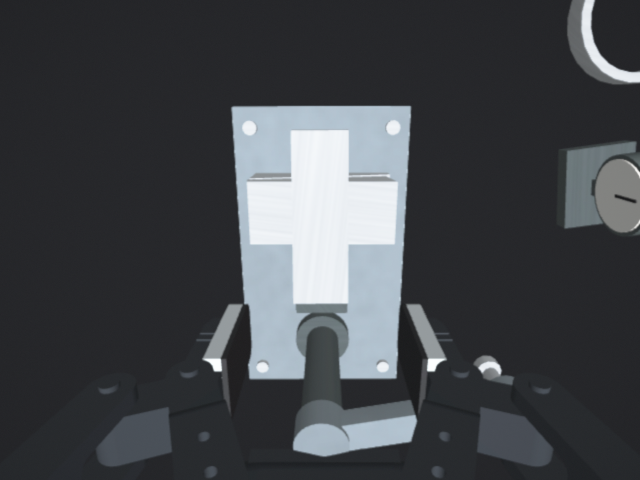

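```bash
python3 -c "
from fx import *
go(504.9,326.5,130,88.7)"
```

```text
t 13.62 pos [ 549.1 -171.5  179.3] yawY 12.35 tilt [-0.008  0.017] q1,q6 [-25.1 -37.6] F [-0.8  0.  -0.8] M [ 0.02  0.   -0.02] op 55.0
dx -0.737 dy 8.299 dz -0.821 twist 7.635
```

jog_arm(steps=[{"dx":0,"dy":0.7,"dz":0,"twist":0.7},{"dx":-0.1,"dy":1.6,"dz":0,"twist":1.5},{"dx":-0.2,"dy":2.5,"dz":0,"twist":2.3},{"dx":-0.3,"dy":3.4,"dz":-0.1,"twist":3.1},{"dx":-0.4,"dy":4.3,"dz":-0.2,"twist":4.0}], gripper=0)

```text
t: 14.25
tool_pos: [0.5241, 0.0879, 0.1657]
tool_rot: [-1.001, -2.957, -0.002]
contact_force: [0.2, 1.0, -0.2]
opening: 0.0853
```

jog_arm(steps=[{"dx":-0.1,"dy":0.9,"dz":-0.1,"twist":0.7},{"dx":-0.2,"dy":1.8,"dz":-0.2,"twist":1.5},{"dx":-0.3,"dy":2.7,"dz":-0.3,"twist":2.3},{"dx":-0.35,"dy":3.4,"dz":-0.5,"twist":3.1},{"dx":-0.35,"dy":4.0,"dz":-0.6,"twist":3.6}])

```text
t: 14.88
tool_pos: [0.5016, 0.3289, 0.1271]
tool_rot: [-0.031, -3.119, 0.011]
contact_force: [0.5, -0.1, -0.1]
opening: 0.0853
```

jog_arm(steps=[{"dx":0,"dy":0,"dz":0,"twist":0}])

```text
t: 15.0
tool_pos: [0.5003, 0.3302, 0.1248]
tool_rot: [-0.027, -3.116, 0.013]
contact_force: [-0.5, -0.4, 0.4]
opening: 0.0856
```

```bash
python3 -c "
from fit import *
im=snap('wrist','w11')
fit([im],'heeled',(.5139,.3263),[np.radians(178.7)],r=85)
go(504.9,326.5,5,88.7)"
```

```text
heeled [514.6 327.3] yaw deg 178.89 cost 3401.6
t 15.05 pos [500.3 329.1 124.7] yawY 88.93 tilt [-0.026 -0.009] q1,q6 [ 26.1 -62.8] F [-0.7 -0.5 -0.1] M [-0.03 -0.    0.04] op 85.3
dx 0.077 dy -0.043 dz -1.994 twist -0.023
```

View pics/w11.png

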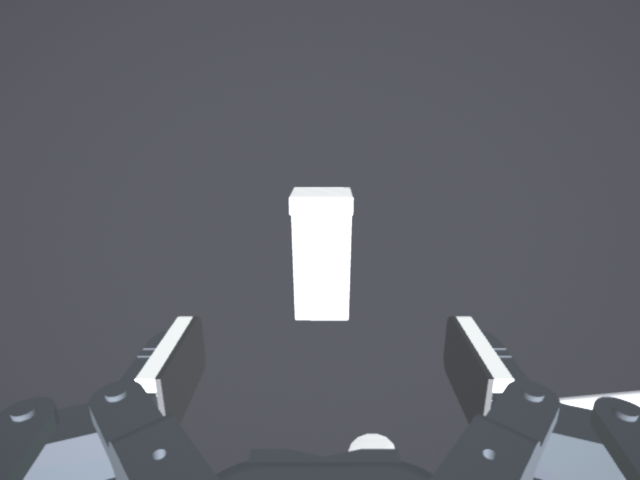

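The heeled wedge is at (322, 255) between the jaws, heel towards the robot (up), and the race at (372, 445) is well clear. I'm going down on it.

jog_arm(steps=[{"dx":0.08,"dy":-0.04,"dz":-0.8,"twist":-0.02},{"dx":0.08,"dy":-0.04,"dz":-1.5,"twist":-0.02},{"dx":0.08,"dy":-0.04,"dz":-1.9,"twist":-0.02},{"dx":0.08,"dy":-0.04,"dz":-2.0,"twist":-0.02},{"dx":0.08,"dy":-0.04,"dz":-2.0,"twist":-0.02}])

```text
t: 15.68
tool_pos: [0.5054, 0.326, 0.0049]
tool_rot: [-0.037, -3.116, 0.014]
contact_force: [0.2, -0.5, 0.3]
opening: 0.0854
```

jog_arm(steps=[{"dx":0,"dy":0,"dz":0,"twist":0},{"dx":0,"dy":0,"dz":0,"twist":0},{"dx":0,"dy":0,"dz":0,"twist":0},{"dx":0,"dy":0,"dz":0,"twist":0},{"dx":0,"dy":0,"dz":0,"twist":0}], gripper=255, newtons=60)

```text
t: 16.3
tool_pos: [0.5064, 0.3266, 0.0064]
tool_rot: [-0.037, -3.118, 0.013]
contact_force: [-1.5, -0.1, 5.5]
opening: 0.0345
```

```bash
python3 -c "
from fx import *
p=fxw(0,34);print(p)
go(p[0],p[1],120,12.4)"
```

```text
[ 538.09899888 -129.39314254]
t 16.3 pos [506.4 326.6   6.4] yawY 88.66 tilt [-0.024 -0.008] q1,q6 [ 25.7 -63.1] F [-1.5 -0.1  5.5] M [-0.01  0.08  0.03] op 34.5
dx 0.528 dy -7.599 dz 1.894 twist -7.626
```

jog_arm(steps=[{"dx":0,"dy":0,"dz":0.5,"twist":0},{"dx":0,"dy":-0.3,"dz":1.4,"twist":-0.7},{"dx":0.1,"dy":-1.1,"dz":1.9,"twist":-1.5},{"dx":0.2,"dy":-2.0,"dz":2.2,"twist":-2.3},{"dx":0.3,"dy":-3.0,"dz":2.2,"twist":-3.1}])

```text
t: 16.92
tool_pos: [0.5246, 0.1454, 0.1391]
tool_rot: [-0.873, -2.994, 0.001]
contact_force: [0.5, -1.4, -5.7]
opening: 0.0347
```

jog_arm(steps=[{"dx":0.1,"dy":-0.9,"dz":0,"twist":-0.8},{"dx":0.15,"dy":-1.8,"dz":0,"twist":-1.6},{"dx":0.2,"dy":-2.7,"dz":0,"twist":-2.5},{"dx":0.23,"dy":-3.6,"dz":0,"twist":-3.5},{"dx":0.23,"dy":-4.4,"dz":-0.1,"twist":-4.5}])

```text
t: 17.55
tool_pos: [0.5373, -0.1203, 0.1316]
tool_rot: [-1.96, -2.425, -0.012]
contact_force: [-0.1, -0.1, -5.4]
opening: 0.0346
```

jog_arm(steps=[{"dx":0,"dy":0,"dz":0,"twist":0}])

```text
t: 17.68
tool_pos: [0.5355, -0.1227, 0.1292]
tool_rot: [-1.964, -2.418, -0.009]
contact_force: [1.3, 0.6, -4.6]
opening: 0.0343
```

```bash
python3 -c "
from fx import *
im=snap('wrist','w12')
p=fxw(0,34);print(p)
go(p[0],p[1],76,12.4)"
```

```text
[ 538.09899888 -129.39314254]
t 17.73 pos [ 535.5 -121.1  129.1] yawY 11.98 tilt [-0.018  0.022] q1,q6 [-20.9 -33.1] F [-0.2  0.9 -5.4] M [-0.02  0.07 -0.  ] op 34.6
dx 0.044 dy -0.138 dz -0.886 twist 0.042
```

View pics/w12.png

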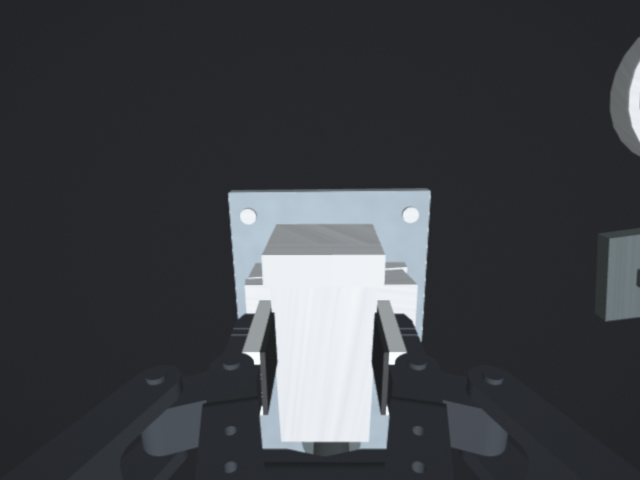

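The heeled wedge is held with its heel at (323, 265), outwards from the stop, and square over the stack. I'm lowering it to just above contact.

jog_arm(steps=[{"dx":0.02,"dy":-0.07,"dz":-0.3,"twist":0.04},{"dx":0.04,"dy":-0.14,"dz":-0.6,"twist":0.04},{"dx":0.04,"dy":-0.14,"dz":-0.8,"twist":0.04},{"dx":0.04,"dy":-0.14,"dz":-0.83,"twist":0.04}], newtons=20)

```text
t: 18.23
tool_pos: [0.5367, -0.1285, 0.0772]
tool_rot: [-1.948, -2.424, -0.008]
contact_force: [0.9, -0.1, -4.7]
opening: 0.0342
```

```bash
python3 -c "
from fx import *
p=fxw(0,34)
go(p[0],p[1],67,12.4)"
```

```text
t 18.23 pos [ 536.7 -128.5   77.2] yawY 12.43 tilt [-0.021  0.024] q1,q6 [-21.6 -34.3] F [ 0.9 -0.1 -4.7] M [-0.04 -0.01  0.04] op 34.2
dx 0.023 dy -0.015 dz -0.171 twist -0.003
```

jog_arm(steps=[{"dx":0.02,"dy":-0.015,"dz":-0.03,"twist":0},{"dx":0.02,"dy":-0.015,"dz":-0.06,"twist":0},{"dx":0.02,"dy":-0.015,"dz":-0.09,"twist":0}])

```text
t: 18.6
tool_pos: [0.5387, -0.1292, 0.0738]
tool_rot: [-1.949, -2.425, -0.009]
contact_force: [-4.3, 5.8, 8.6]
opening: 0.0341
```

jog_arm(steps=[{"dx":0,"dy":0,"dz":-0.03,"twist":0},{"dx":0,"dy":0,"dz":-0.06,"twist":0}])

```text
t: 18.85
tool_pos: [0.5394, -0.1289, 0.0727]
tool_rot: [-1.949, -2.425, -0.011]
contact_force: [-5.3, 5.7, 7.8]
opening: 0.0343
```

```bash
python3 -c "
from fx import *
im=snap('wrist','w13');o,R=st();print(tofx(o['tool_pos'][:2]));P=cloud(im)
for u in [(300,320),(350,320),(300,425),(350,425),(323,370)]: q=P[u[1],u[0]];print(u,tofx(q),round(q[2]*1e3,1))"
```

```text
t 18.9 pos [ 539.3 -128.7   72.4] yawY 12.42 tilt [-0.019  0.025] q1,q6 [-21.6 -34.3] F [-4.9  4.7  5.2] M [ 0.39  0.62 -0.14] op 34.3
[ 1.4 34.4]
(300, 320) [-6.6 41.3] 85.7
(350, 320) [10.8 41. ] 84.8
(300, 425) [-7.9 -8. ] 79.1
(350, 425) [11.9 -7.5] 79.5
(323, 370) [ 1.3 19.6] 83.0
```

View pics/w13.png

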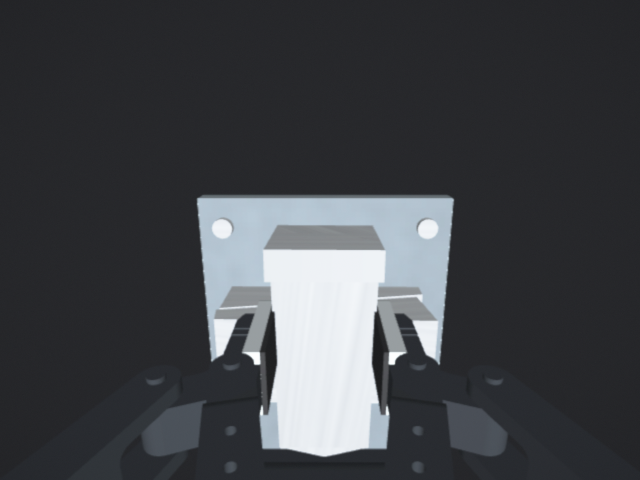

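jog_arm(steps=[{"dx":-0.01,"dy":0,"dz":-0.03,"twist":0},{"dx":-0.02,"dy":0,"dz":-0.06,"twist":0},{"dx":-0.02,"dy":0,"dz":-0.09,"twist":0}])

```text
t: 19.27
tool_pos: [0.5393, -0.1281, 0.0695]
tool_rot: [-1.95, -2.425, -0.015]
contact_force: [-4.9, 8.7, 6.7]
opening: 0.0342
```

```bash
python3 -c "
from fx import *
im=snap('wrist','w14');o,R=st();print(tofx(o['tool_pos'][:2]));P=cloud(im)
for u in [(300,320),(350,320),(300,425),(350,425),(323,370)]: q=P[u[1],u[0]];print(u,tofx(q),round(q[2]*1e3,1))"
```

```text
t 19.32 pos [ 539.2 -128.    69.3] yawY 12.42 tilt [-0.017  0.026] q1,q6 [-21.6 -34.4] F [-3.5  6.9  5.6] M [ 0.5   0.41 -0.11] op 34.1
[ 1.4 35.1]
(300, 320) [-6.6 42. ] 82.3
(350, 320) [10.8 41.8] 81.7
(300, 425) [-7.5 -4.2] 79.6
(350, 425) [  3.2 109.9] 213.5
(323, 370) [ 1.4 21.5] 81.4
```

jog_arm(steps=[{"dx":0,"dy":-0.01,"dz":-0.03,"twist":0},{"dx":0,"dy":-0.02,"dz":-0.05,"twist":0},{"dx":0,"dy":-0.02,"dz":-0.08,"twist":0},{"dx":0,"dy":-0.02,"dz":-0.08,"twist":0}])

```text
t: 19.82
tool_pos: [0.5402, -0.1281, 0.0669]
tool_rot: [-1.95, -2.426, -0.019]
contact_force: [-4.4, 6.8, 6.2]
opening: 0.0343
```

```bash
python3 -c "
from fx import *
im=snap('wrist','w15');o,R=st();print(tofx(o['tool_pos'][:2]));P=cloud(im)
for u in [(300,320),(350,320),(300,425),(340,425),(323,370)]: q=P[u[1],u[0]];print(u,tofx(q),round(q[2]*1e3,1))"
```

```text
t 19.88 pos [ 540.2 -128.1   66.9] yawY 12.43 tilt [-0.016  0.028] q1,q6 [-21.6 -34.5] F [-5.2  8.6  7.1] M [ 0.79  0.62 -0.11] op 34.5
[ 2.3 34.8]
(300, 320) [-5.8 41.1] 78.5
(350, 320) [11.7 41.6] 79.3
(300, 425) [-6.5 -2.8] 78.8
(340, 425) [ 8.7 -2.5] 79.0
(323, 370) [ 2.2 20.3] 77.4
```

View pics/w15.png

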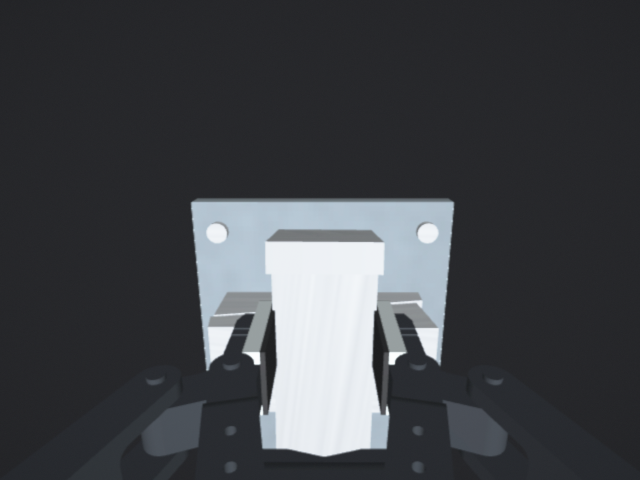

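The heeled wedge is lying level, with depth readings of 78.5–79.3 mm at both ends of its top and its heel outwards at (325, 255). I'm releasing it.

jog_arm(steps=[{"dx":0,"dy":0,"dz":0.01,"twist":0},{"dx":0,"dy":0,"dz":0.02,"twist":0},{"dx":0,"dy":0,"dz":0.3,"twist":0},{"dx":0,"dy":0,"dz":1.0,"twist":0},{"dx":0,"dy":0,"dz":1.8,"twist":0}], gripper=95)

```text
t: 20.5
tool_pos: [0.5398, -0.1282, 0.1764]
tool_rot: [-1.95, -2.425, -0.018]
contact_force: [0.5, -0.2, 0.5]
opening: 0.0536
```

jog_arm(steps=[{"dx":0,"dy":0,"dz":0,"twist":0}])

```text
t: 20.62
tool_pos: [0.5431, -0.1297, 0.1834]
tool_rot: [-1.956, -2.433, -0.024]
contact_force: [0.0, -1.2, 0.9]
opening: 0.0532
```

```bash
python3 -c "
from fx import *
im=snap('wrist','w16');o,R=st();s=snap('scene','s16')
cv2.imwrite('pics/s16c.png',cv2.resize(s['frame'][140:270,200:360,::-1],None,fx=5,fy=4.6,interpolation=cv2.INTER_CUBIC))"
```

```text
t 20.68 pos [ 541.7 -129.1  180.7] yawY 12.4 tilt [-0.01   0.025] q1,q6 [-21.6 -34.2] F [-1.1  0.  -0.1] M [ 0.03 -0.01  0.02] op 53.8
```

View pics/w16.png

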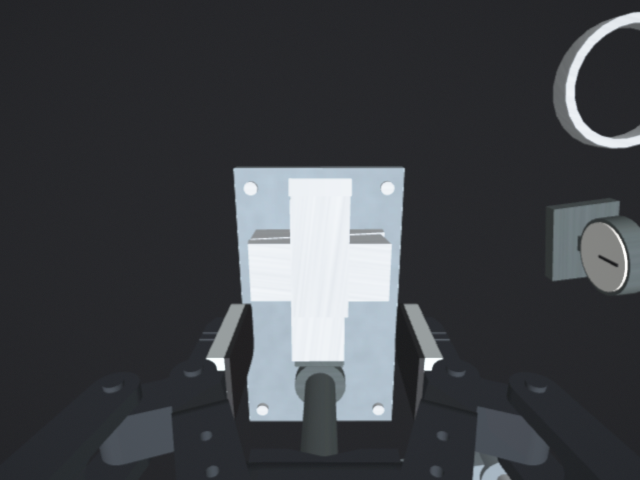

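View pics/s16c.png

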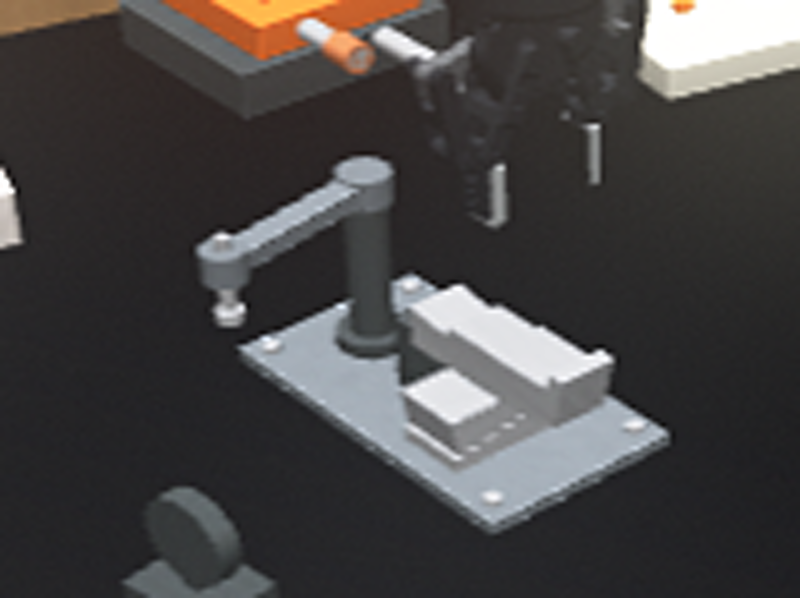

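Run:
```python
from fx import *
im=load('w16')
for n,u,z in [('heel outer top L',(289,179),89.5),('R',(352,179),89.5),('thin L',(291,317),79),('thin R',(348,317),79),('long thick L',(292,361),75),('R',(343,361),75),('wide',(249,243),46.7),('wide',(390,243),46.7),('plate',(235,168),10),('plate',(404,168),10)]: print(n,tofx(atz(im,u,z/1e3)))
P=cloud(im)
for v in range(185,360,12): print(v,tofx(P[v,320]),round(P[v,320][2]*1e3,1))
```

```text
heel outer top L [-15.  73.]
R [20.9 73. ]
thin L [-16.7 -19.4]
thin R [ 20.7 -19.4]
long thick L [-17.2 -55. ]
R [ 18.1 -55. ]
wide [-47.8  21.6]
wide [51.4 21.6]
plate [-62.3  69.5]
plate [65.4 69.5]
185 [ 2.7 69.7] 90.4
197 [ 2.6 60.6] 79.1
209 [ 2.5 53. ] 78.3
221 [ 2.5 45.6] 78.8
233 [ 2.5 37.9] 78.5
245 [ 2.5 29.9] 77.7
257 [ 2.4 22.2] 78.5
269 [ 2.4 14. ] 78.3
281 [2.4 5.7] 78.1
293 [ 2.4 -2.6] 78.2
305 [  5.1 108.3] 327.0
317 [  2.2 -24.3] 69.4
329 [  2.2 -32. ] 72.0
341 [  2.2 -40.8] 72.7
353 [  5.1 108.3] 327.0
```

Run:
```python
from fx import *
p=fxw(78,-150);go(p[0],p[1],112,12.4)
def tw(phi,r=78,off=-20.):
    a=np.radians(phi);return fxw(r*np.cos(a)-off*np.sin(a),-115+r*np.sin(a)+off*np.cos(a))
for phi in [0,10,20,30,40,50,60,70,80,90]: print(phi,np.round(tw(phi),1), 'rel units from 0/30/60',np.round((tw(phi)-tw(phi//30*30 if phi%30 else max(phi-30,0)))/60,3))
```

```text
t 20.73 pos [ 540.6 -128.6  178.3] yawY 12.41 tilt [-0.013  0.027] q1,q6 [-21.6 -34.2] F [-0.2  0.1  0.6] M [-0.02 -0.04 -0.02] op 53.3
dx 1.887 dy -2.729 dz -1.105 twist -0.001
0 [ 650.6 -277.7] rel units from 0/30/60 [0. 0.]
10 [ 649.8 -263.7] rel units from 0/30/60 [-0.012  0.234]
20 [ 646.7 -250. ] rel units from 0/30/60 [-0.065  0.462]
30 [ 641.2 -237.1] rel units from 0/30/60 [-0.156  0.677]
40 [ 633.5 -225.3] rel units from 0/30/60 [-0.127  0.196]
50 [ 624.  -215.1] rel units from 0/30/60 [-0.287  0.367]
60 [ 612.7 -206.6] rel units from 0/30/60 [-0.474  0.508]
70 [ 600.2 -200.2] rel units from 0/30/60 [-0.208  0.106]
80 [ 586.8 -196.1] rel units from 0/30/60 [-0.432  0.174]
90 [ 572.9 -194.4] rel units from 0/30/60 [-0.664  0.203]
```

jog_arm(steps=[{"dx":0.5,"dy":-0.6,"dz":0.3,"twist":0},{"dx":1.0,"dy":-1.3,"dz":0.3,"twist":0},{"dx":1.5,"dy":-2.0,"dz":0.3,"twist":0},{"dx":1.85,"dy":-2.6,"dz":0.2,"twist":0},{"dx":1.89,"dy":-2.73,"dz":0,"twist":0}], gripper=255)

```text
t: 21.35
tool_pos: [0.6539, -0.2943, 0.1761]
tool_rot: [-1.953, -2.424, -0.019]
contact_force: [0.4, 0.9, -0.2]
opening: 0.0002
```

jog_arm(steps=[{"dx":0,"dy":0,"dz":0,"twist":0}])

```text
t: 21.48
tool_pos: [0.6524, -0.2936, 0.1726]
tool_rot: [-1.95, -2.419, -0.018]
contact_force: [0.0, 0.1, 0.9]
opening: -0.0003
```

Run:
```python
from fx import *
im=snap('wrist','w17');p=fxw(78,-150);go(p[0],p[1],112,12.4)
```

```text
t 21.52 pos [ 652.5 -293.4  173.4] yawY 12.29 tilt [-0.019  0.03 ] q1,q6 [-30.5 -42.9] F [-1.2 -0.2 -0.8] M [-0.02 -0.04 -0.01] op -0.1
dx 0.021 dy 0.018 dz -1.023 twist 0.011
```

View pics/w17.png

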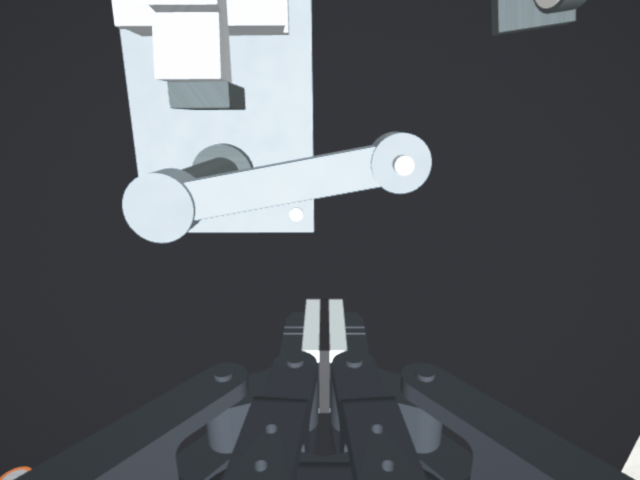

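The arm stands about 10° round from its parked direction: its hub is at (160, 208) and its foot end at (403, 163). The shut fingers, at (325, 340), are behind it. I'm going down and sweeping it round.

jog_arm(steps=[{"dx":0.02,"dy":0.02,"dz":-0.6,"twist":0},{"dx":0.02,"dy":0.02,"dz":-1.0,"twist":0},{"dx":0.02,"dy":0.02,"dz":-1.02,"twist":0}])

```text
t: 21.9
tool_pos: [0.6518, -0.2904, 0.109]
tool_rot: [-1.946, -2.416, -0.017]
contact_force: [-0.8, -0.0, 0.2]
opening: 0.0
```

jog_arm(steps=[{"dx":-0.03,"dy":0.12,"dz":0,"twist":0},{"dx":-0.06,"dy":0.24,"dz":0,"twist":0},{"dx":-0.07,"dy":0.36,"dz":0,"twist":0.5},{"dx":-0.08,"dy":0.48,"dz":0,"twist":1}])

```text
t: 22.4
tool_pos: [0.6476, -0.2617, 0.1106]
tool_rot: [-1.725, -2.581, -0.01]
contact_force: [0.1, -2.4, -0.3]
opening: -0.0002
```

```bash
cat >> fx.py <<'E'
def tw(phi,r=78,off=-20.):
    a=np.radians(phi);return fxw(r*np.cos(a)-off*np.sin(a),-115+r*np.sin(a)+off*np.cos(a))
def arc(phis):
    o,R=st();p=o['tool_pos'][:2]*1e3;yw=np.degrees(np.arctan2(R[1,1],R[0,1]))
    print('fx',tofx(o['tool_pos'][:2]))
    for f in phis: print(f,np.round((tw(f)-p)/60,3),'tw',round((12.4+f-yw)/10,2))
E
python3 - <<'E'
from fx import *
arc([10,20,30,40,50])
E
```

```text
t 22.4 pos [ 647.6 -261.7  110.6] yawY 22.52 tilt [-0.027  0.026] q1,q6 [-28.3 -51. ] F [ 0.1 -2.4 -0.3] M [-0.37 -0.01  0.05] op -0.2
fx [  78.5 -118.7]
10 [ 0.038 -0.033] tw -0.01
20 [-0.015  0.195] tw 0.99
30 [-0.106  0.41 ] tw 1.99
40 [-0.234  0.606] tw 2.99
50 [-0.393  0.777] tw 3.99
```

jog_arm(steps=[{"dx":-0.015,"dy":0.19,"dz":0,"twist":0.9},{"dx":-0.1,"dy":0.41,"dz":0,"twist":1.9},{"dx":-0.23,"dy":0.6,"dz":0,"twist":2.9},{"dx":-0.39,"dy":0.78,"dz":0,"twist":3.9}])

```text
t: 22.9
tool_pos: [0.6251, -0.2151, 0.1124]
tool_rot: [-0.756, -3.015, 0.012]
contact_force: [1.1, -2.4, -0.1]
opening: -0.0002
```

Run:
```python
from fx import *
arc([50,60,70,80,85,90])
```

```text
t 22.9 pos [ 625.1 -215.1  112.4] yawY 61.87 tilt [-0.034  0.   ] q1,q6 [-25.1 -86.7] F [ 1.1 -2.4 -0.1] M [-0.44 -0.19  0.07] op -0.2
fx [ 66.6 -68.4]
50 [-0.019  0.   ] tw 0.05
60 [-0.206  0.141] tw 1.05
70 [-0.414  0.247] tw 2.05
80 [-0.638  0.315] tw 3.05
85 [-0.754  0.335] tw 3.55
90 [-0.87   0.344] tw 4.05
```

jog_arm(steps=[{"dx":-0.2,"dy":0.14,"dz":0,"twist":1},{"dx":-0.41,"dy":0.25,"dz":0,"twist":2},{"dx":-0.63,"dy":0.31,"dz":0,"twist":3},{"dx":-0.75,"dy":0.33,"dz":0,"twist":3.5}])

```text
t: 23.4
tool_pos: [0.5808, -0.1946, 0.1141]
tool_rot: [0.192, -3.11, 0.029]
contact_force: [1.7, 0.4, -1.0]
opening: -0.0001
```

Run:
```python
from fx import *
snap('wrist','w18')
arc([80,85,90,92])
```

```text
t 23.45 pos [ 580.  -194.6  113.9] yawY 97.16 tilt [-0.026 -0.02 ] q1,q6 [ -24.7 -121.4] F [-0.5  0.3 -0.2] M [ 0.09 -0.02 -0.  ] op 0.1
fx [ 26.9 -38.6]
80 [ 0.114 -0.026] tw -0.48
85 [-0.001 -0.007] tw 0.02
90 [-0.118  0.002] tw 0.52
92 [-0.165  0.003] tw 0.72
```

View pics/w18.png

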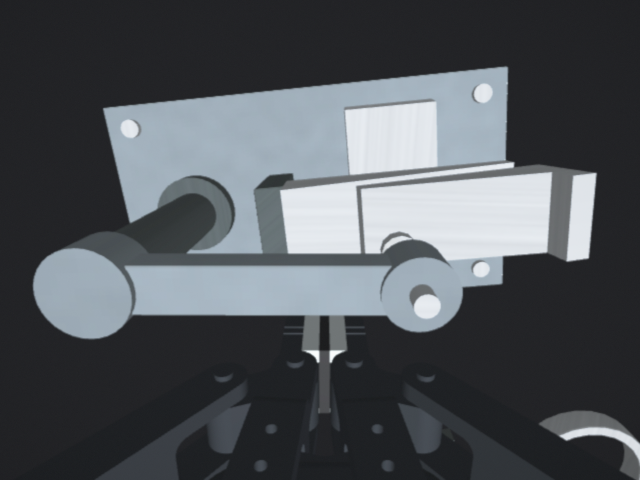

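The bar now runs from (85, 290) to (425, 285), almost over the stack, with the heeled wedge's thin end at (360, 220). I'm pushing the last few degrees to its end stop.

jog_arm(steps=[{"dx":-0.04,"dy":0,"dz":0,"twist":0.2},{"dx":-0.08,"dy":0,"dz":0,"twist":0.4},{"dx":-0.12,"dy":0,"dz":0,"twist":0.5}])

```text
t: 23.82
tool_pos: [0.5735, -0.1945, 0.1149]
tool_rot: [0.331, -3.1, 0.032]
contact_force: [6.6, 0.9, 1.7]
opening: 0.0001
```

Run:
```python
from fx import *
arc([85,90,92])
```

```text
t 23.82 pos [ 573.5 -194.5  114.9] yawY 102.2 tilt [-0.022 -0.023] q1,q6 [ -25.  -126.7] F [6.6 0.9 1.7] M [ 0.38 -1.2  -0.02] op 0.1
fx [ 20.6 -37.2]
85 [ 0.106 -0.009] tw -0.48
90 [-0.011  0.   ] tw 0.02
92 [-0.058  0.001] tw 0.22
```

jog_arm(steps=[{"dx":-0.02,"dy":0,"dz":0,"twist":0},{"dx":-0.03,"dy":0,"dz":0,"twist":0}])

```text
t: 24.08
tool_pos: [0.5735, -0.1944, 0.1151]
tool_rot: [0.331, -3.105, 0.033]
contact_force: [8.8, 1.2, -4.0]
opening: -0.0003
```

Run:
```python
from fx import *
snap('wrist','w19')
arc([90])
```

```text
t 24.12 pos [ 573.5 -194.4  115.1] yawY 102.17 tilt [-0.017 -0.023] q1,q6 [ -25.  -126.7] F [ 8.1  0.4 -3.4] M [ 0.18 -1.46  0.08] op -0.1
fx [ 20.6 -37.1]
90 [-0.011 -0.   ] tw 0.02
```

View pics/w19.png

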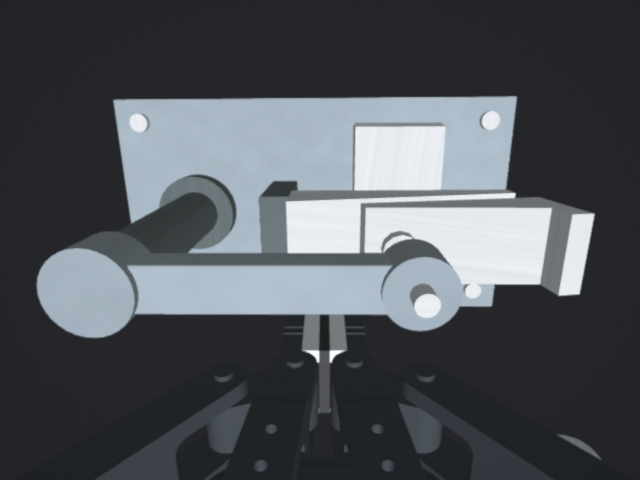

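Run:
```python
from fx import *
im=load('w19');P=cloud(im)
f=im['frame'][230:350,350:480,::-1];cv2.imwrite('pics/w19c.png',cv2.resize(f,None,fx=5,fy=4.9,interpolation=cv2.INTER_CUBIC))
def z(a,b,c,d):
    q=P[b:d,a:c,2]*1e3;return np.round([np.median(q),q.std()],2)
print('stem',z(422,300,434,312),'hub',z(440,285,452,310),z(392,285,404,310),'bar',z(200,275,350,305),'post',z(60,270,110,310))
print(np.round(P[306,428]*1e3,1),tofx(P[306,428]))
p=fxw(2,95);go(p[0],p[1],75,12.4)
```

```text
stem [142.05   0.59] hub [134.01   7.2 ] [134.08   7.19] bar [131.08   9.85] post [134.13   9.62]
[ 547.4 -167.3  142.5] [ 1. -5.]
t 24.12 pos [ 573.5 -194.4  115.1] yawY 102.17 tilt [-0.017 -0.023] q1,q6 [ -25.  -126.7] F [ 8.1  0.4 -3.4] M [ 0.18 -1.46  0.08] op -0.1
dx -0.776 dy 2.084 dz -0.669 twist -8.977
```

View pics/w19c.png

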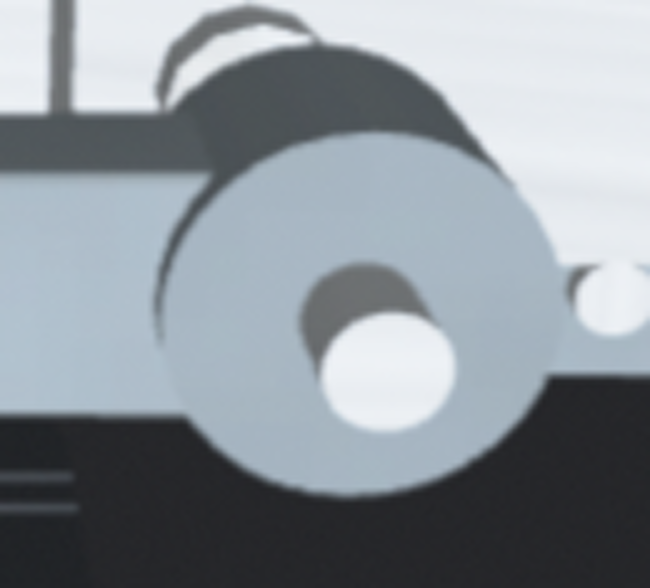

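The spring foot is over the stack at fixture (1, -5), and before the push its stem stands 8.0 mm above the hub. Next I'm backing off sideways, going round the arm's end and getting behind the heel.

jog_arm(steps=[{"dx":0.3,"dy":0.07,"dz":0,"twist":0},{"dx":0.55,"dy":0.3,"dz":0,"twist":-1},{"dx":0.47,"dy":0.95,"dz":0,"twist":-2},{"dx":0.2,"dy":1.6,"dz":0,"twist":-3},{"dx":-0.5,"dy":2.1,"dz":0,"twist":-4}])

```text
t: 24.75
tool_pos: [0.5434, -0.0676, 0.1152]
tool_rot: [-0.758, -3.023, 0.022]
contact_force: [-0.0, 0.8, 0.0]
opening: 0.0002
```

Run:
```python
from fx import *
p=fxw(2,95);o,R=st();print(tofx(o['tool_pos']));go(p[0],p[1],72,12.4)
```

```text
t 24.75 pos [543.4 -67.6 115.2] yawY 61.86 tilt [-0.028 -0.008] q1,q6 [-14.5 -76.1] F [-0.   0.8  0. ] M [0.01 0.01 0.05] op 0.2
[18.4 93.2]
t 24.75 pos [543.4 -67.6 115.2] yawY 61.86 tilt [-0.028 -0.008] q1,q6 [-14.5 -76.1] F [-0.   0.8  0. ] M [0.01 0.01 0.05] op 0.2
dx -0.273 dy -0.030 dz -0.721 twist -4.946
```

jog_arm(steps=[{"dx":-0.2,"dy":0.03,"dz":0,"twist":-1},{"dx":-0.27,"dy":0,"dz":0,"twist":-2},{"dx":-0.27,"dy":0,"dz":-0.2,"twist":-3},{"dx":-0.27,"dy":0,"dz":-0.45,"twist":-4},{"dx":-0.27,"dy":0,"dz":-0.7,"twist":-4.95}])

```text
t: 25.38
tool_pos: [0.5267, -0.0679, 0.0728]
tool_rot: [-1.958, -2.419, 0.005]
contact_force: [0.1, 0.3, -0.3]
opening: -0.0001
```

jog_arm(steps=[{"dx":0,"dy":0,"dz":0,"twist":0},{"dx":0,"dy":0,"dz":0,"twist":0}])

```text
t: 25.62
tool_pos: [0.5268, -0.0682, 0.0732]
tool_rot: [-1.956, -2.421, 0.006]
contact_force: [0.1, 0.0, 0.4]
opening: -0.0
```

```bash
cat > pu.py <<'E'
from fx import *
o,R=st();p=o['tool_pos'];f=o['contact_force'];c,s=np.cos(FX[2]),np.sin(FX[2])
print('fx pos',tofx(p),'F x,y,z',np.round([c*f[0]+s*f[1],-s*f[0]+c*f[1],f[2]],2))
E
python3 pu.py; python3 -c "
from fx import *
snap('wrist','w20')
p=fxw(2,88);go(p[0],p[1],72,12.4)"
```

```text
t 25.62 pos [526.8 -68.2  73.2] yawY 12.14 tilt [-0.025  0.015] q1,q6 [-15.6 -27.9] F [0.1 0.  0.4] M [0.04 0.04 0.06] op -0.0
fx pos [ 2.1 96.2] F x,y,z [ 0.11 -0.01  0.44]
t 25.68 pos [527.1 -68.2  73.5] yawY 12.12 tilt [-0.024  0.015] q1,q6 [-15.6 -27.9] F [-0.5  0.1 -0. ] M [-0.02  0.01 -0.03] op -0.1
dx 0.023 dy -0.134 dz -0.026 twist 0.028
```

View pics/w20.png

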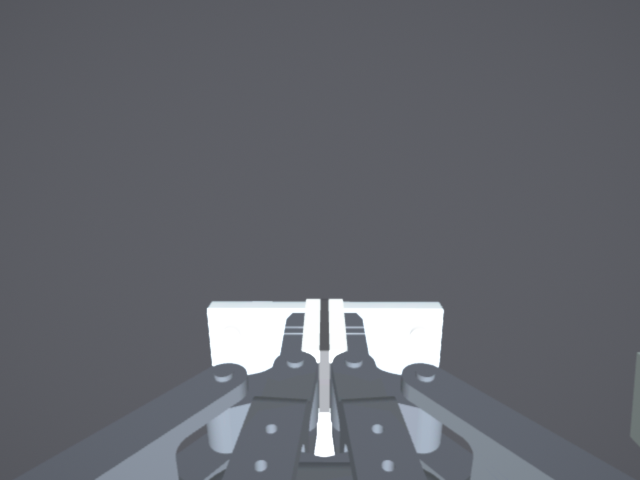

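The shut fingers at (325, 330) are centred on the plate, which spans u = 208–442. I'm approaching the heel in small steps while reading the force.

jog_arm(steps=[{"dx":0.013,"dy":-0.06,"dz":0,"twist":0.03},{"dx":0.025,"dy":-0.115,"dz":0,"twist":0.03},{"dx":0.025,"dy":-0.115,"dz":0,"twist":0.03}])

```text
t: 26.05
tool_pos: [0.5288, -0.0755, 0.0739]
tool_rot: [-1.951, -2.427, 0.005]
contact_force: [0.3, -0.2, -0.3]
opening: -0.0003
```

```bash
python3 pu.py
```

```text
t 26.05 pos [528.8 -75.5  73.9] yawY 12.41 tilt [-0.024  0.015] q1,q6 [-16.3 -28.9] F [ 0.3 -0.2 -0.3] M [0.03 0.01 0.02] op -0.3
fx pos [ 2.5 88.6] F x,y,z [ 0.26 -0.21 -0.33]
```

jog_arm(steps=[{"dx":0.007,"dy":-0.033,"dz":0,"twist":0},{"dx":0.013,"dy":-0.06,"dz":0,"twist":0},{"dx":0.013,"dy":-0.06,"dz":0,"twist":0}])

```text
t: 26.42
tool_pos: [0.5296, -0.0791, 0.0738]
tool_rot: [-1.951, -2.426, 0.005]
contact_force: [-0.5, -0.7, 0.2]
opening: 0.0001
```

```bash
python3 pu.py
```

```text
t 26.43 pos [529.6 -79.1  73.8] yawY 12.41 tilt [-0.024  0.015] q1,q6 [-16.7 -29.2] F [-0.5 -0.7  0.2] M [ 0.01 -0.02 -0.02] op 0.1
fx pos [ 2.5 84.9] F x,y,z [-0.64 -0.6   0.2 ]
```

jog_arm(steps=[{"dx":0.006,"dy":-0.024,"dz":0,"twist":0},{"dx":0.011,"dy":-0.049,"dz":0,"twist":0},{"dx":0.011,"dy":-0.049,"dz":0,"twist":0}])

```text
t: 26.8
tool_pos: [0.5301, -0.0806, 0.074]
tool_rot: [-1.949, -2.425, 0.002]
contact_force: [0.0, 6.1, 3.3]
opening: -0.0004
```

```bash
python3 pu.py
```

```text
t 26.8 pos [530.1 -80.6  74. ] yawY 12.41 tilt [-0.025  0.018] q1,q6 [-16.9 -29.5] F [0.  6.1 3.3] M [ 0.9   0.21 -0.06] op -0.4
fx pos [ 2.6 83.3] F x,y,z [1.31 5.93 3.27]
```

jog_arm(steps=[{"dx":0.006,"dy":-0.024,"dz":0.006,"twist":0},{"dx":0.011,"dy":-0.049,"dz":0.012,"twist":0},{"dx":0.011,"dy":-0.049,"dz":0.012,"twist":0}])

```text
t: 27.18
tool_pos: [0.5304, -0.0828, 0.0745]
tool_rot: [-1.948, -2.423, 0.001]
contact_force: [-1.3, 4.2, 0.8]
opening: 0.0001
```

```bash
python3 pu.py
```

```text
t 27.18 pos [530.4 -82.8  74.5] yawY 12.41 tilt [-0.026  0.02 ] q1,q6 [-17.2 -29.8] F [-1.3  4.2  0.8] M [ 0.74  0.12 -0.05] op 0.1
fx pos [ 2.5 81.1] F x,y,z [-0.36  4.4   0.85]
```

jog_arm(steps=[{"dx":0.006,"dy":-0.024,"dz":0.004,"twist":0},{"dx":0.011,"dy":-0.049,"dz":0.008,"twist":0},{"dx":0.011,"dy":-0.049,"dz":0.008,"twist":0}])

```text
t: 27.55
tool_pos: [0.531, -0.0853, 0.0749]
tool_rot: [-1.948, -2.423, 0.0]
contact_force: [-0.5, 4.9, 1.4]
opening: 0.0001
```

```bash
python3 pu.py
```

```text
t 27.55 pos [531.  -85.3  74.9] yawY 12.42 tilt [-0.026  0.021] q1,q6 [-17.4 -30.1] F [-0.5  4.9  1.4] M [ 0.77  0.15 -0.04] op 0.1
fx pos [ 2.5 78.6] F x,y,z [0.61 4.89 1.42]
```

jog_arm(steps=[{"dx":0.006,"dy":-0.024,"dz":0.004,"twist":0},{"dx":0.011,"dy":-0.049,"dz":0.008,"twist":0},{"dx":0.011,"dy":-0.049,"dz":0.008,"twist":0}])

```text
t: 27.92
tool_pos: [0.5316, -0.088, 0.0754]
tool_rot: [-1.947, -2.422, -0.0]
contact_force: [-1.0, 4.9, 0.9]
opening: 0.0002
```

```bash
python3 pu.py
```

```text
t 27.93 pos [531.6 -88.   75.4] yawY 12.42 tilt [-0.026  0.021] q1,q6 [-17.7 -30.3] F [-1.   4.9  0.9] M [ 0.77  0.17 -0.04] op 0.2
fx pos [ 2.6 75.9] F x,y,z [0.02 4.99 0.9 ]
```

jog_arm(steps=[{"dx":0.006,"dy":-0.024,"dz":0.004,"twist":0},{"dx":0.011,"dy":-0.049,"dz":0.008,"twist":0},{"dx":0.011,"dy":-0.049,"dz":0.008,"twist":0}])

```text
t: 28.3
tool_pos: [0.5322, -0.0907, 0.0758]
tool_rot: [-1.947, -2.422, -0.001]
contact_force: [-0.8, 5.4, 1.4]
opening: 0.0001
```

```bash
python3 pu.py
```

```text
t 28.3 pos [532.2 -90.7  75.8] yawY 12.41 tilt [-0.026  0.022] q1,q6 [-18.  -30.6] F [-0.8  5.4  1.4] M [ 0.73  0.15 -0.05] op 0.1
fx pos [ 2.5 73. ] F x,y,z [0.37 5.49 1.4 ]
```

jog_arm(steps=[{"dx":0.006,"dy":-0.024,"dz":0.004,"twist":0},{"dx":0.011,"dy":-0.049,"dz":0.008,"twist":0},{"dx":0.011,"dy":-0.049,"dz":0.008,"twist":0}])

```text
t: 28.68
tool_pos: [0.5328, -0.0935, 0.0763]
tool_rot: [-1.947, -2.422, -0.001]
contact_force: [-1.5, 5.1, 1.3]
opening: 0.0003
```

```bash
python3 pu.py
```

```text
t 28.68 pos [532.8 -93.5  76.3] yawY 12.41 tilt [-0.026  0.022] q1,q6 [-18.2 -30.9] F [-1.5  5.1  1.3] M [ 0.79  0.2  -0.  ] op 0.3
fx pos [ 2.6 70.2] F x,y,z [-0.4   5.31  1.3 ]
```

jog_arm(steps=[{"dx":0.004,"dy":-0.016,"dz":0.003,"twist":0},{"dx":0.007,"dy":-0.033,"dz":0.006,"twist":0},{"dx":0.007,"dy":-0.033,"dz":0.006,"twist":0}])

```text
t: 29.05
tool_pos: [0.5332, -0.0953, 0.0766]
tool_rot: [-1.947, -2.421, -0.001]
contact_force: [-1.3, 5.2, 2.0]
opening: -0.0001
```

```bash
python3 pu.py
```

```text
t 29.05 pos [533.2 -95.3  76.6] yawY 12.41 tilt [-0.026  0.022] q1,q6 [-18.4 -31. ] F [-1.3  5.2  2. ] M [ 0.68  0.18 -0.02] op -0.1
fx pos [ 2.5 68.3] F x,y,z [-0.11  5.33  1.96]
```

jog_arm(steps=[{"dx":0.004,"dy":-0.016,"dz":0.003,"twist":0},{"dx":0.007,"dy":-0.033,"dz":0.006,"twist":0},{"dx":0.007,"dy":-0.033,"dz":0.006,"twist":0}])

```text
t: 29.42
tool_pos: [0.5335, -0.0971, 0.077]
tool_rot: [-1.947, -2.421, -0.001]
contact_force: [-1.4, 4.9, 1.5]
opening: 0.0001
```

```bash
python3 pu.py
```

```text
t 29.43 pos [533.5 -97.1  77. ] yawY 12.41 tilt [-0.027  0.023] q1,q6 [-18.6 -31.2] F [-1.4  4.9  1.5] M [ 0.73  0.17 -0.07] op 0.1
fx pos [ 2.5 66.5] F x,y,z [-0.33  5.07  1.53]
```

jog_arm(steps=[{"dx":0.004,"dy":-0.016,"dz":0.003,"twist":0},{"dx":0.007,"dy":-0.033,"dz":0.006,"twist":0},{"dx":0.007,"dy":-0.033,"dz":0.006,"twist":0}])

```text
t: 29.8
tool_pos: [0.5339, -0.0989, 0.0773]
tool_rot: [-1.947, -2.421, -0.002]
contact_force: [-1.2, 4.5, 0.8]
opening: -0.0001
```

```bash
python3 pu.py
```

```text
t 29.8 pos [533.9 -98.9  77.3] yawY 12.41 tilt [-0.027  0.023] q1,q6 [-18.7 -31.4] F [-1.2  4.5  0.8] M [0.74 0.12 0.04] op -0.1
fx pos [ 2.4 64.7] F x,y,z [-0.24  4.61  0.8 ]
```

jog_arm(steps=[{"dx":0.004,"dy":-0.016,"dz":0.003,"twist":0},{"dx":0.007,"dy":-0.033,"dz":0.006,"twist":0},{"dx":0.007,"dy":-0.033,"dz":0.006,"twist":0}])

```text
t: 30.18
tool_pos: [0.5342, -0.1007, 0.0776]
tool_rot: [-1.946, -2.42, -0.002]
contact_force: [-1.2, 6.2, 1.8]
opening: -0.0002
```

```bash
python3 pu.py
```

```text
t 30.18 pos [ 534.2 -100.7   77.6] yawY 12.41 tilt [-0.027  0.023] q1,q6 [-18.9 -31.6] F [-1.2  6.2  1.8] M [ 0.81  0.13 -0.01] op -0.2
fx pos [ 2.4 62.9] F x,y,z [0.16 6.3  1.77]
```

jog_arm(steps=[{"dx":0.004,"dy":-0.016,"dz":0.003,"twist":0},{"dx":0.007,"dy":-0.033,"dz":0.006,"twist":0},{"dx":0.007,"dy":-0.033,"dz":0.006,"twist":0}])

```text
t: 30.55
tool_pos: [0.5344, -0.1016, 0.0778]
tool_rot: [-1.945, -2.419, -0.004]
contact_force: [-0.6, 7.6, 3.1]
opening: -0.0002
```

```bash
python3 pu.py
```

```text
t 30.55 pos [ 534.4 -101.6   77.8] yawY 12.41 tilt [-0.028  0.026] q1,q6 [-19.1 -31.8] F [-0.6  7.6  3.1] M [ 1.17  0.15 -0.09] op -0.2
fx pos [ 2.3 62. ] F x,y,z [1.07 7.55 3.09]
```

The force jumped from about 5 to 7.6 N and the wrist moment from 0.75 to 1.17 N m at tool y ≈ 62.3, so that is the foot. A 2.5 mm lift needs about 15 mm more push, and I'm continuing in small steps.

jog_arm(steps=[{"dx":0.006,"dy":-0.024,"dz":0.006,"twist":0},{"dx":0.011,"dy":-0.049,"dz":0.01,"twist":0},{"dx":0.011,"dy":-0.049,"dz":0.01,"twist":0}])

```text
t: 30.92
tool_pos: [0.5346, -0.103, 0.0782]
tool_rot: [-1.943, -2.416, -0.007]
contact_force: [-1.5, 9.1, 3.0]
opening: 0.0001
```

```bash
python3 pu.py
```

```text
t 30.93 pos [ 534.6 -103.    78.2] yawY 12.41 tilt [-0.029  0.029] q1,q6 [-19.3 -32. ] F [-1.5  9.1  3. ] M [ 1.43  0.28 -0.01] op 0.1
fx pos [ 2.2 60.5] F x,y,z [0.48 9.25 3.04]
```

jog_arm(steps=[{"dx":0.006,"dy":-0.024,"dz":0.006,"twist":0},{"dx":0.011,"dy":-0.049,"dz":0.01,"twist":0},{"dx":0.011,"dy":-0.049,"dz":0.01,"twist":0}])

```text
t: 31.3
tool_pos: [0.5347, -0.1042, 0.0784]
tool_rot: [-1.941, -2.414, -0.01]
contact_force: [-2.0, 9.7, 2.1]
opening: 0.0003
```

```bash
python3 pu.py
```

```text
t 31.3 pos [ 534.7 -104.2   78.4] yawY 12.42 tilt [-0.031  0.033] q1,q6 [-19.5 -32.3] F [-2.   9.7  2.1] M [1.53 0.26 0.02] op 0.3
fx pos [ 2.1 59.4] F x,y,z [0.13 9.93 2.06]
```

jog_arm(steps=[{"dx":0.006,"dy":-0.024,"dz":0.006,"twist":0},{"dx":0.011,"dy":-0.049,"dz":0.01,"twist":0},{"dx":0.011,"dy":-0.049,"dz":0.01,"twist":0}])

```text
t: 31.68
tool_pos: [0.5347, -0.1051, 0.0787]
tool_rot: [-1.938, -2.411, -0.013]
contact_force: [-1.5, 10.5, 2.3]
opening: -0.0001
```

```bash
python3 pu.py
```

```text
t 31.68 pos [ 534.7 -105.1   78.7] yawY 12.43 tilt [-0.033  0.037] q1,q6 [-19.7 -32.5] F [-1.5 10.5  2.3] M [ 1.64  0.33 -0.12] op -0.1
fx pos [ 1.9 58.4] F x,y,z [ 0.82 10.62  2.34]
```

jog_arm(steps=[{"dx":0.008,"dy":-0.03,"dz":0.006,"twist":0},{"dx":0.015,"dy":-0.06,"dz":0.01,"twist":0},{"dx":0.022,"dy":-0.09,"dz":0.015,"twist":0},{"dx":0.022,"dy":-0.09,"dz":0.015,"twist":0}])

```text
t: 32.17
tool_pos: [0.5352, -0.1079, 0.0792]
tool_rot: [-1.935, -2.406, -0.017]
contact_force: [-2.7, 12.5, 3.8]
opening: 0.0001
```

```bash
python3 pu.py
```

```text
t 32.17 pos [ 535.2 -107.9   79.2] yawY 12.44 tilt [-0.035  0.043] q1,q6 [-20. -33.] F [-2.7 12.5  3.8] M [ 1.97  0.39 -0.02] op 0.1
fx pos [ 1.8 55.6] F x,y,z [ 0.1  12.8   3.83]
```

jog_arm(steps=[{"dx":0.008,"dy":-0.03,"dz":0.006,"twist":0},{"dx":0.015,"dy":-0.06,"dz":0.01,"twist":0},{"dx":0.022,"dy":-0.09,"dz":0.015,"twist":0},{"dx":0.022,"dy":-0.09,"dz":0.015,"twist":0}])

```text
t: 32.67
tool_pos: [0.5356, -0.1101, 0.0796]
tool_rot: [-1.93, -2.401, -0.023]
contact_force: [-3.6, 14.2, 4.1]
opening: 0.0003
```

```bash
python3 pu.py; python3 -c "
from h import *
s=snap('scene','s21')
cv2.imwrite('pics/s21c.png',cv2.resize(s['frame'][140:270,200:360,::-1],None,fx=5,fy=4.6,interpolation=cv2.INTER_CUBIC))"
```

```text
t 32.67 pos [ 535.6 -110.1   79.6] yawY 12.46 tilt [-0.038  0.049] q1,q6 [-20.4 -33.5] F [-3.6 14.2  4.1] M [ 2.27  0.44 -0.09] op 0.3
fx pos [ 1.7 53.4] F x,y,z [-0.45 14.59  4.1 ]
```

View pics/s21c.png

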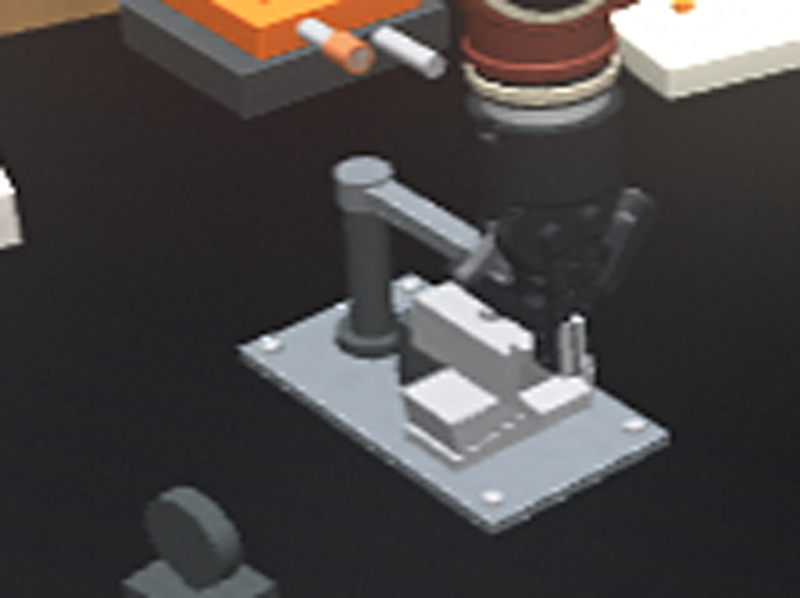

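jog_arm(steps=[{"dx":0.01,"dy":-0.04,"dz":0.006,"twist":0},{"dx":0.02,"dy":-0.08,"dz":0.012,"twist":0},{"dx":0.027,"dy":-0.12,"dz":0.02,"twist":0},{"dx":0.027,"dy":-0.12,"dz":0.02,"twist":0}])

```text
t: 33.22
tool_pos: [0.5361, -0.1135, 0.0803]
tool_rot: [-1.925, -2.396, -0.029]
contact_force: [-3.6, 15.7, 5.1]
opening: 0.0
```

```bash
python3 pu.py
```

```text
t 33.23 pos [ 536.1 -113.5   80.3] yawY 12.47 tilt [-0.041  0.058] q1,q6 [-20.9 -34.1] F [-3.6 15.7  5.1] M [ 2.52  0.49 -0.08] op 0.0
fx pos [ 1.5 49.9] F x,y,z [-0.18 16.12  5.09]
```

I've pushed about 13 mm past first contact, which should be roughly 2.2 mm of lift. I'm withdrawing to measure the stem's rise from the same side view as before.

jog_arm(steps=[{"dx":-0.06,"dy":0.3,"dz":0,"twist":0},{"dx":-0.16,"dy":0.73,"dz":0.2,"twist":0},{"dx":-0.1,"dy":0.85,"dz":0.55,"twist":1},{"dx":0.3,"dy":0.85,"dz":0.6,"twist":2},{"dx":0.9,"dy":0.6,"dz":0.6,"twist":3}])

```text
t: 33.85
tool_pos: [0.591, -0.0775, 0.1173]
tool_rot: [-1.23, -2.817, 0.001]
contact_force: [1.1, -0.2, 0.2]
opening: -0.0
```

```bash
python3 pu.py; python3 -c "
from fx import *
p=fxw(60,10);go(p[0],p[1],115,102.4);p=fxw(46,-37);go(p[0],p[1],115,102.4)"
```

```text
t 33.85 pos [591.  -77.5 117.3] yawY 42.89 tilt [-0.062  0.026] q1,q6 [-14.9 -57.8] F [ 1.1 -0.2  0.2] M [ 0.02 -0.01  0.04] op -0.0
fx pos [62.9 73.3] F x,y,z [ 1.01 -0.46  0.18]
t 33.85 pos [591.  -77.5 117.3] yawY 42.89 tilt [-0.062  0.026] q1,q6 [-14.9 -57.8] F [ 1.1 -0.2  0.2] M [ 0.02 -0.01  0.04] op -0.0
dx 0.180 dy -1.041 dz -0.039 twist 5.951
t 33.85 pos [591.  -77.5 117.3] yawY 42.89 tilt [-0.062  0.026] q1,q6 [-14.9 -57.8] F [ 1.1 -0.2  0.2] M [ 0.02 -0.01  0.04] op -0.0
dx 0.120 dy -1.856 dz -0.039 twist 5.951
```

jog_arm(steps=[{"dx":0.25,"dy":-0.4,"dz":0,"twist":1},{"dx":0.25,"dy":-0.9,"dz":0,"twist":2},{"dx":0.22,"dy":-1.3,"dz":0,"twist":3},{"dx":0.2,"dy":-1.7,"dz":0,"twist":4},{"dx":0.18,"dy":-1.8,"dz":0,"twist":5}])

```text
t: 34.48
tool_pos: [0.6018, -0.1876, 0.1174]
tool_rot: [0.083, -3.08, 0.05]
contact_force: [-0.3, -0.6, -0.5]
opening: 0.0002
```

jog_arm(steps=[{"dx":-0.03,"dy":-0.05,"dz":0,"twist":0.95},{"dx":-0.03,"dy":-0.05,"dz":0,"twist":0.95},{"dx":-0.03,"dy":-0.05,"dz":0,"twist":0.95}])

```text
t: 34.85
tool_pos: [0.6001, -0.1907, 0.1175]
tool_rot: [0.334, -3.066, 0.059]
contact_force: [-0.0, 0.7, 0.9]
opening: 0.0
```

```bash
python3 pu.py; python3 -c "
from fx import *
snap('wrist','w22')"
```

```text
t 34.85 pos [ 600.1 -190.7  117.5] yawY 102.5 tilt [-0.053 -0.044] q1,q6 [ -22.8 -124.3] F [-0.   0.7  0.9] M [ 0.03 -0.05 -0.05] op 0.0
fx pos [ 47.4 -39.2] F x,y,z [0.15 0.67 0.87]
```

View pics/w22.png

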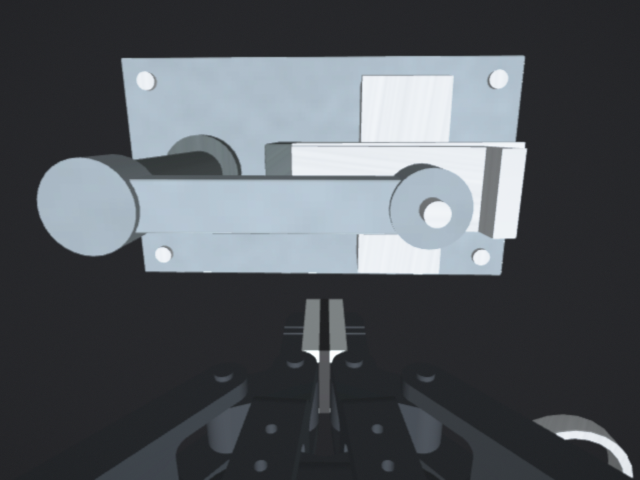

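Run:
```python
from fx import *
for n,st_,hubs in [('w19',(422,300,434,312),[(438,290,456,305),(390,290,408,310)]),('w22',(431,208,444,221),[(398,200,418,225),(450,195,466,220)])]:
    im=load(n);P=cloud(im)
    def z(b):
        q=P[b[1]:b[3],b[0]:b[2],2]*1e3;q=q[(q>110)&(q<160)];return np.round([np.median(q),q.mean(),q.std(),len(q)],2)
    print(n,'stem',z(st_),'hub',[z(h) for h in hubs])
    bar=(200,285,350,300) if n=='w19' else (180,190,370,225)
    print('bar',z(bar),'post',z((60,280,110,300) if n=='w19' else (65,185,110,225)))
im=load('w22')
f=im['frame'][150:270,370:500,::-1];cv2.imwrite('pics/w22c.png',cv2.resize(f,None,fx=5,fy=4.9,interpolation=cv2.INTER_CUBIC))
for n,u,zz in [('heel top outer R',(525,150),92.5),('heel outer',(516,237),92.5)]: print(n,tofx(atz(im,u,zz/1e3)))
P=cloud(im)
for u in [(470,160),(476,225),(350,160),(390,160),(505,180),(320,155)]: q=P[u[1],u[0]];print(u,tofx(q),round(q[2]*1e3,1))
```

```text
w19 stem [142.05 142.02   0.59 144.  ] hub [array([134.01, 134.3 ,   1.62, 270.  ]), array([134.1 , 134.07,   0.58, 358.  ])]
bar [1.3108e+02 1.3107e+02 5.8000e-01 2.2320e+03] post [1.3417e+02 1.3416e+02 5.5000e-01 9.9300e+02]
w22 stem [142.09 142.1    0.57 168.  ] hub [array([134.08, 134.07,   0.63, 497.  ]), array([134.11, 134.26,   1.18, 399.  ])]
bar [1.3111e+02 1.3111e+02 6.1000e-01 6.6300e+03] post [1.3416e+02 1.3416e+02 6.0000e-01 1.7950e+03]
heel top outer R [-15.6  39.6]
heel outer [20.  40.1]
(470, 160) [-11.   20.9] 84.1
(476, 225) [16.9 26. ] 84.1
(350, 160) [-10.9 -29.4] 85.0
(390, 160) [-10.9 -12.4] 83.6
(505, 180) [-4.  31.8] 95.6
(320, 155) [-12.9 -42.1] 84.7
```

View pics/w22c.png

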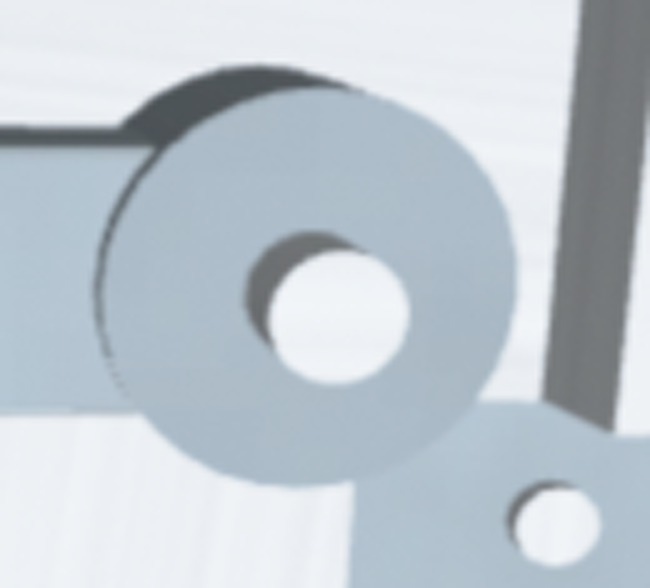

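Run:
```python
from fx import *
post=np.array(fxw(0,-115))/1e3
c,s=np.cos(FX[2]),np.sin(FX[2])
for n,box in [('w6',(515,0,640,90)),('w19',(360,215,450,300)),('w18',(360,215,450,300)),('w16',(440,440,540,480))]:
    im=load(n);P=cloud(im)
    a,b,c_,d=box
    q=P[b:d,a:c_];f=im['frame'][b:d,a:c_]
    z=q[...,2]*1e3
    r=np.hypot(q[...,0]-post[0],q[...,1]-post[1])*1e3
    m=(z>84)&(z<118)&(r>90)&(r<130)&(im['range_z'][b:d,a:c_]>0)
    ys,xs=np.nonzero(m)
    print(n,m.sum())
    for y,x in list(zip(ys,xs))[::max(1,m.sum()//25)]:
        print((x+a,y+b),'z',round(z[y,x],1),'r',round(r[y,x],1),f[y,x].tolist(),tofx(q[y,x]))
```

```text
w6 1065
(np.int64(578), np.int64(7)) z 116.0 r 124.1 [57, 61, 66] [121.7 -90.5]
(np.int64(561), np.int64(22)) z 117.5 r 120.5 [95, 102, 107] [116.6 -84.6]
(np.int64(549), np.int64(32)) z 91.6 r 119.3 [109, 113, 117] [117.2 -93.1]
(np.int64(539), np.int64(36)) z 85.6 r 118.8 [72, 74, 77] [116.6 -91.9]
(np.int64(545), np.int64(38)) z 92.5 r 117.3 [236, 240, 244] [114.9 -91.4]
(np.int64(546), np.int64(40)) z 93.3 r 116.4 [233, 237, 242] [114.  -91.6]
(np.int64(545), np.int64(42)) z 93.8 r 115.7 [234, 238, 242] [113.2 -91. ]
(np.int64(542), np.int64(44)) z 94.0 r 115.2 [236, 240, 244] [112.4 -89.8]
(np.int64(539), np.int64(46)) z 92.0 r 114.7 [236, 240, 244] [111.9 -89.7]
(np.int64(532), np.int64(48)) z 91.2 r 114.6 [134, 138, 141] [111.2 -87.2]
(np.int64(527), np.int64(50)) z 85.8 r 114.4 [101, 105, 107] [111.1 -87.6]
(np.int64(545), np.int64(51)) z 96.6 r 112.2 [121, 125, 127] [109.5 -90.3]
(np.int64(537), np.int64(53)) z 93.8 r 112.2 [236, 240, 244] [109.  -88.4]
(np.int64(527), np.int64(55)) z 87.1 r 112.4 [125, 128, 131] [108.9 -87.3]
(np.int64(543), np.int64(56)) z 94.2 r 110.5 [16
[... 4050 characters left out ...]
, 82, 85] [-1.6 -2.3]
(np.int64(393), np.int64(243)) z 92.7 r 106.6 [219, 222, 225] [ 5.7 -8.6]
(np.int64(383), np.int64(244)) z 89.1 r 102.9 [102, 106, 107] [  7.  -12.3]
(np.int64(426), np.int64(244)) z 118.0 r 114.7 [75, 81, 86] [-1.  -0.3]
(np.int64(395), np.int64(245)) z 116.7 r 104.1 [75, 81, 84] [ -1.1 -10.9]
(np.int64(392), np.int64(246)) z 116.4 r 103.0 [81, 87, 90] [ -0.7 -12. ]
(np.int64(389), np.int64(247)) z 115.2 r 102.1 [143, 148, 152] [ -0.1 -12.9]
(np.int64(392), np.int64(248)) z 117.4 r 102.9 [73, 78, 82] [ -0.3 -12.1]
(np.int64(384), np.int64(250)) z 91.9 r 103.0 [192, 198, 201] [  8.7 -12.4]
(np.int64(383), np.int64(252)) z 114.7 r 99.9 [154, 159, 163] [  1.8 -15.1]
w16 0
```

Run:
```python
from h import *
a=load('w6')['frame'][0:100,500:640,::-1]
cv2.imwrite('pics/w6c.png',cv2.resize(a,None,fx=5,fy=5,interpolation=cv2.INTER_CUBIC))
```

```text
(no output)
```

View pics/w6c.png

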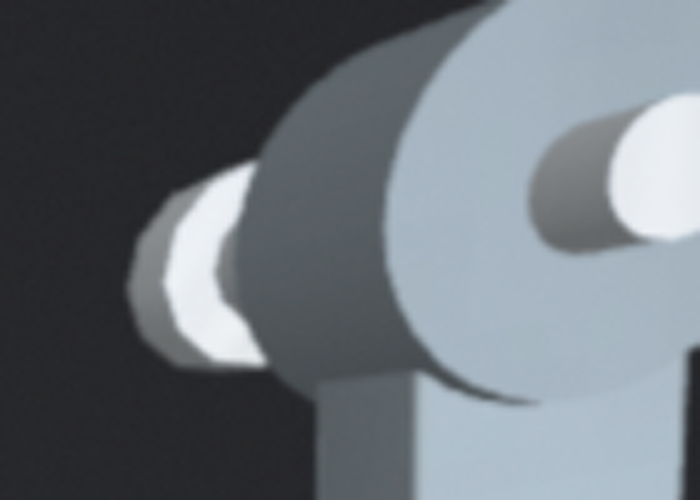

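The stem cap did not move (142.05 before, 142.09 now), so either it isn't tied to the foot or the foot hasn't risen. Before the push the foot disc's bright top face read z ≈ 93, so I'll measure that disc from the other side of the arm.

jog_arm(steps=[{"dx":0.1,"dy":0.02,"dz":0.7,"twist":0},{"dx":-0.2,"dy":-0.04,"dz":1.0,"twist":0},{"dx":-1.1,"dy":-0.25,"dz":1.0,"twist":0},{"dx":-1.8,"dy":-0.4,"dz":0.9,"twist":0},{"dx":-1.8,"dy":-0.4,"dz":0.3,"twist":0}])

```text
t: 35.52
tool_pos: [0.4923, -0.2161, 0.1383]
tool_rot: [0.33, -3.071, 0.066]
contact_force: [0.2, -0.1, 0.2]
opening: 0.0
```

jog_arm(steps=[{"dx":0,"dy":0,"dz":0,"twist":0},{"dx":0,"dy":0,"dz":0,"twist":0}])

```text
t: 35.78
tool_pos: [0.4932, -0.2164, 0.1397]
tool_rot: [0.33, -3.073, 0.068]
contact_force: [0.8, 0.6, 0.6]
opening: 0.0
```

```bash
python3 pu.py; python3 -c "
from fx import *
snap('wrist','w23')"
```

```text
t 35.77 pos [ 493.2 -216.4  139.7] yawY 102.33 tilt [-0.045 -0.049] q1,q6 [ -29.7 -131. ] F [0.8 0.6 0.6] M [ 0.03 -0.03  0.02] op 0.0
fx pos [-62.5 -41.3] F x,y,z [0.91 0.42 0.56]
```

View pics/w23.png

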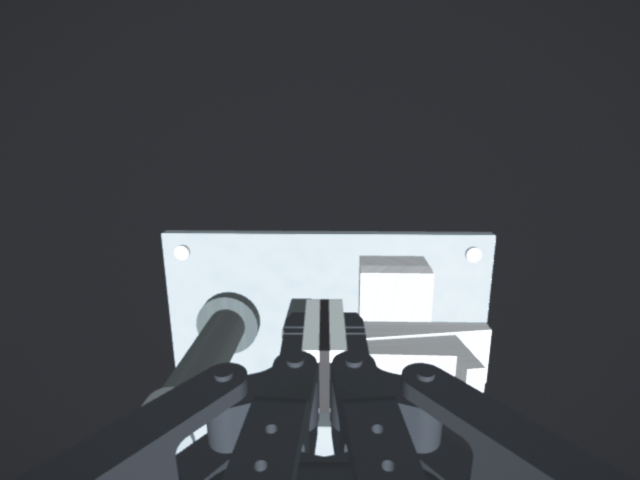

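The gripper hides the arm from here; only the post (230, 320) and the stack's far side (400, 300) are visible. I'm moving closer and higher.

jog_arm(steps=[{"dx":0,"dy":0,"dz":0.4,"twist":0},{"dx":0.4,"dy":0.06,"dz":0.4,"twist":0},{"dx":0.78,"dy":0.1,"dz":0.4,"twist":0},{"dx":0.78,"dy":0.1,"dz":0.4,"twist":0}])

```text
t: 36.33
tool_pos: [0.5423, -0.2106, 0.1657]
tool_rot: [0.333, -3.075, 0.071]
contact_force: [-0.2, 0.1, 0.1]
opening: 0.0001
```

```bash
python3 pu.py; python3 -c "
from fx import *
snap('wrist','w24')"
```

```text
t 36.33 pos [ 542.3 -210.6  165.7] yawY 102.42 tilt [-0.043 -0.051] q1,q6 [ -26.8 -128.4] F [-0.2  0.1  0.1] M [0.02 0.   0.  ] op 0.1
fx pos [-13.4 -46.2] F x,y,z [-0.16  0.16  0.1 ]
```

View pics/w24.png

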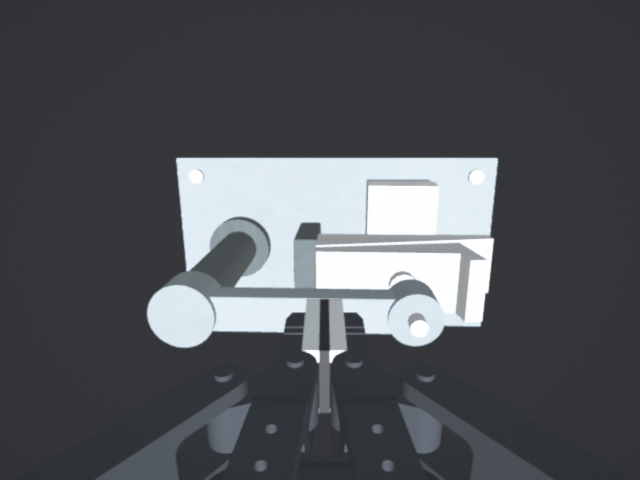

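Run:
```python
from fx import *
im=load('w24');P=cloud(im)
f=im['frame'][255:355,370:480,::-1];cv2.imwrite('pics/w24c.png',cv2.resize(f,None,fx=6,fy=6,interpolation=cv2.INTER_CUBIC))
for n,box in [('w24',(385,265,430,300)),('w19',(380,228,425,262)),('w18',(380,228,425,262)),('w6',(520,28,560,80))]:
    im=load(n);P=cloud(im);a,b,c,d=box
    z=P[b:d,a:c,2]*1e3;br=im['frame'][b:d,a:c].min(2)
    F=np.array([[tofx(P[v,u]) for u in range(a,c)] for v in range(b,d)])
    rad=np.hypot(F[...,0]-(1 if n!='w6' else 0),F[...,1]+5)
    er=cv2.erode((br>205).astype(np.uint8),np.ones((2,2)))>0
    m=er&(z>90.5)&(z<100)
    print(n,m.sum(),'median',np.median(z[m]).round(2),'mean',z[m].mean().round(2),'std',z[m].std().round(2))
    if n=='w24':
        for v in range(b,d,1): print(v,[(int(z[v-b,u-a]*10)/10,int(br[v-b,u-a])) for u in range(390,416,4)])
```

```text
w24 70 median 94.81 mean 94.73 std 0.98
265 [(84.3, 254), (84.2, 254), (85.0, 254), (83.5, 254), (84.2, 254), (83.5, 254), (82.3, 254)]
266 [(83.8, 254), (84.2, 254), (85.3, 254), (84.7, 254), (84.9, 254), (84.0, 254), (84.1, 254)]
267 [(84.3, 253), (85.5, 254), (85.4, 254), (83.2, 254), (84.3, 254), (84.9, 254), (85.4, 254)]
268 [(85.4, 254), (83.7, 254), (84.1, 254), (83.1, 254), (84.7, 254), (84.1, 254), (84.2, 254)]
269 [(84.2, 254), (84.7, 254), (85.0, 254), (84.3, 253), (84.0, 254), (85.0, 254), (83.1, 254)]
270 [(84.1, 254), (84.0, 254), (84.4, 254), (86.6, 239), (83.9, 253), (82.9, 254), (85.0, 254)]
271 [(85.0, 254), (84.1, 254), (87.5, 238), (89.3, 183), (87.8, 234), (83.3, 254), (84.7, 254)]
272 [(84.9, 254), (85.3, 249), (89.4, 176), (91.6, 153), (88.2, 173), (82.8, 251), (84.4, 254)]
273 [(84.3, 254), (87.6, 223), (91.1, 146), (91.3, 151), (90.0, 153), (87.5, 228), (84.0, 254)]
274 [(84.7, 254), (89.4, 170), (91.9, 144), (92.6, 175), (93.6, 182), (90.4, 177), (84.0, 254)]
275 [(82.7, 253), (91.1, 146), (93.4, 168), (94.9, 248), (92.6, 247), (92.7, 173), (84.3, 253)]
276 
[... 1851 characters left out ...]
.3, 102), (130.2, 102), (131.8, 104), (133.8, 119), (133.7, 157)]
295 [(126.2, 110), (127.5, 107), (130.2, 102), (132.6, 102), (133.8, 117), (134.0, 185), (132.6, 206)]
296 [(128.6, 111), (127.2, 108), (130.2, 102), (132.9, 102), (133.5, 175), (134.1, 216), (311.2, 220)]
297 [(128.3, 112), (128.7, 111), (131.9, 101), (133.3, 115), (133.5, 212), (134.1, 221), (134.1, 221)]
298 [(130.6, 122), (130.4, 119), (132.2, 102), (134.4, 175), (133.8, 221), (134.6, 221), (133.1, 221)]
299 [(130.2, 181), (131.8, 171), (133.4, 108), (133.9, 213), (134.8, 221), (133.7, 221), (133.9, 221)]
w19 70 median 93.03 mean 93.02 std 0.54
w18 55 median 92.84 mean 92.87 std 0.72
w6 286 median 93.29 mean 93.29 std 0.93
```

View pics/w24c.png

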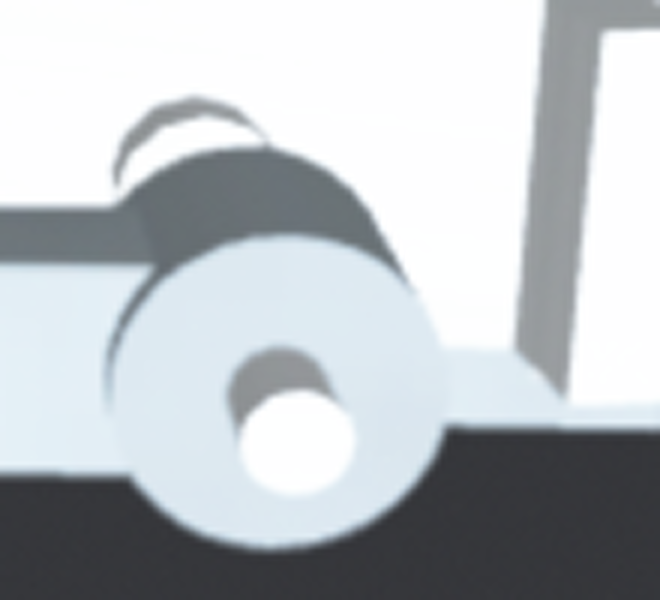

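The foot's disc top has risen from 93.0 to about 94.9 mm, so the lift is about 1.9 mm by depth and 2.2 mm by travel since contact. I'll go back and push about 2.5 mm further.

jog_arm(steps=[{"dx":-0.05,"dy":0.5,"dz":0.1,"twist":-1},{"dx":-0.1,"dy":1.1,"dz":0.1,"twist":-2},{"dx":-0.2,"dy":1.7,"dz":0.1,"twist":-3},{"dx":-0.25,"dy":2.2,"dz":0,"twist":-4},{"dx":-0.27,"dy":2.4,"dz":-0.2,"twist":-5}])

```text
t: 37.0
tool_pos: [0.5249, -0.0654, 0.1541]
tool_rot: [-1.001, -2.913, 0.031]
contact_force: [0.1, 0.1, 1.0]
opening: 0.0003
```

```bash
python3 pu.py; python3 -c "
from fx import *
p=fxw(2,92);go(p[0],p[1],81,12.4)"
```

```text
t 37.0 pos [524.9 -65.4 154.1] yawY 52.14 tilt [-0.065  0.001] q1,q6 [-14.7 -66.6] F [0.1 0.1 1. ] M [-0.01 -0.03 -0.04] op 0.3
fx pos [ 0.8 99.3] F x,y,z [0.14 0.09 1.02]
t 37.0 pos [524.9 -65.4 154.1] yawY 52.14 tilt [-0.065  0.001] q1,q6 [-14.7 -66.6] F [0.1 0.1 1. ] M [-0.01 -0.03 -0.04] op 0.3
dx 0.045 dy -0.115 dz -1.219 twist -3.974
```

jog_arm(steps=[{"dx":0.03,"dy":-0.05,"dz":-0.3,"twist":-1},{"dx":0.03,"dy":-0.08,"dz":-0.6,"twist":-2},{"dx":0.045,"dy":-0.115,"dz":-0.9,"twist":-3},{"dx":0.045,"dy":-0.115,"dz":-1.22,"twist":-3.97},{"dx":0.045,"dy":-0.115,"dz":-1.22,"twist":-3.97}])

```text
t: 37.62
tool_pos: [0.5258, -0.0723, 0.0796]
tool_rot: [-1.925, -2.396, -0.001]
contact_force: [-0.0, 0.0, 0.5]
opening: -0.0
```

jog_arm(steps=[{"dx":0.04,"dy":-0.2,"dz":0,"twist":0},{"dx":0.09,"dy":-0.4,"dz":0,"twist":0},{"dx":0.115,"dy":-0.52,"dz":0,"twist":0},{"dx":0.115,"dy":-0.52,"dz":0,"twist":0}])

```text
t: 38.12
tool_pos: [0.5332, -0.1043, 0.0801]
tool_rot: [-1.926, -2.396, -0.001]
contact_force: [-0.3, -0.6, -0.8]
opening: 0.0
```

```bash
cat >> pu.py <<'E'
ty=-s*R[0,2]+c*R[1,2]
print('tilt_y',round(ty,4),'contact yc',round(tofx(p)[1]-ty*(95.8-p[2]*1e3),2))
E
python3 pu.py
```

```text
t 38.12 pos [ 533.2 -104.3   80.1] yawY 12.49 tilt [-0.052  0.043] q1,q6 [-19.6 -32.5] F [-0.3 -0.6 -0.8] M [-0.07 -0.08  0.01] op 0.0
fx pos [ 0.6 59.6] F x,y,z [-0.37 -0.5  -0.79]
tilt_y 0.053 contact yc 58.77
```

jog_arm(steps=[{"dx":0.015,"dy":-0.07,"dz":0,"twist":0},{"dx":0.032,"dy":-0.14,"dz":0,"twist":0},{"dx":0.032,"dy":-0.14,"dz":0,"twist":0}])

```text
t: 38.5
tool_pos: [0.5351, -0.1128, 0.08]
tool_rot: [-1.926, -2.396, -0.001]
contact_force: [0.1, -0.1, -0.3]
opening: 0.0001
```

```bash
python3 pu.py
```

```text
t 38.5 pos [ 535.1 -112.8   80. ] yawY 12.48 tilt [-0.052  0.043] q1,q6 [-20.4 -33.2] F [ 0.1 -0.1 -0.3] M [-0.03  0.03 -0.02] op 0.1
fx pos [ 0.6 50.8] F x,y,z [ 0.13 -0.12 -0.25]
tilt_y 0.053 contact yc 49.96
```

jog_arm(steps=[{"dx":0.007,"dy":-0.03,"dz":0.003,"twist":0},{"dx":0.015,"dy":-0.06,"dz":0.006,"twist":0},{"dx":0.015,"dy":-0.06,"dz":0.006,"twist":0}])

```text
t: 38.88
tool_pos: [0.5352, -0.1134, 0.0801]
tool_rot: [-1.922, -2.392, -0.006]
contact_force: [-2.2, 9.6, 3.5]
opening: 0.0003
```

```bash
python3 pu.py
```

```text
t 38.88 pos [ 535.2 -113.4   80.1] yawY 12.5 tilt [-0.055  0.049] q1,q6 [-20.6 -33.5] F [-2.2  9.6  3.5] M [ 1.53  0.35 -0.1 ] op 0.3
fx pos [ 0.6 50.2] F x,y,z [-0.07  9.85  3.53]
tilt_y 0.0598 contact yc 49.26
```

jog_arm(steps=[{"dx":0.007,"dy":-0.03,"dz":0.003,"twist":0},{"dx":0.015,"dy":-0.06,"dz":0.006,"twist":0},{"dx":0.015,"dy":-0.06,"dz":0.006,"twist":0}])

```text
t: 39.25
tool_pos: [0.5352, -0.1135, 0.0802]
tool_rot: [-1.917, -2.386, -0.013]
contact_force: [-2.4, 12.0, 4.3]
opening: 0.0001
```

```bash
python3 pu.py
```

```text
t 39.25 pos [ 535.2 -113.5   80.2] yawY 12.54 tilt [-0.058  0.057] q1,q6 [-20.7 -33.8] F [-2.4 12.   4.3] M [ 1.86  0.36 -0.06] op 0.1
fx pos [ 0.6 50.1] F x,y,z [ 0.2  12.23  4.35]
tilt_y 0.068 contact yc 49.04
```

jog_arm(steps=[{"dx":0.01,"dy":-0.05,"dz":0.005,"twist":0},{"dx":0.022,"dy":-0.1,"dz":0.01,"twist":0},{"dx":0.022,"dy":-0.1,"dz":0.01,"twist":0}])

```text
t: 39.62
tool_pos: [0.5353, -0.1143, 0.0806]
tool_rot: [-1.91, -2.379, -0.022]
contact_force: [-3.5, 17.0, 6.1]
opening: 0.0002
```

```bash
python3 pu.py
```

```text
t 39.62 pos [ 535.3 -114.3   80.6] yawY 12.59 tilt [-0.062  0.068] q1,q6 [-21.1 -34.3] F [-3.5 17.   6.1] M [ 2.67  0.55 -0.13] op 0.2
fx pos [ 0.5 49.3] F x,y,z [ 0.27 17.38  6.06]
tilt_y 0.0797 contact yc 48.09
```

jog_arm(steps=[{"dx":0.01,"dy":-0.04,"dz":0.005,"twist":0},{"dx":0.016,"dy":-0.075,"dz":0.01,"twist":0},{"dx":0.016,"dy":-0.075,"dz":0.01,"twist":0}])

```text
t: 40.0
tool_pos: [0.5352, -0.1142, 0.0808]
tool_rot: [-1.903, -2.373, -0.031]
contact_force: [-1.2, 15.6, 4.1]
opening: -0.0001
```

```bash
python3 pu.py
```

```text
t 40.0 pos [ 535.2 -114.2   80.8] yawY 12.64 tilt [-0.065  0.078] q1,q6 [-21.3 -34.7] F [-1.2 15.6  4.1] M [ 2.4   0.37 -0.07] op -0.1
fx pos [ 0.4 49.5] F x,y,z [ 2.13 15.48  4.08]
tilt_y 0.0902 contact yc 48.15
```

jog_arm(steps=[{"dx":0.01,"dy":-0.05,"dz":0.005,"twist":0},{"dx":0.023,"dy":-0.1,"dz":0.01,"twist":0},{"dx":0.025,"dy":-0.115,"dz":0.012,"twist":0},{"dx":0.025,"dy":-0.115,"dz":0.012,"twist":0}])

```text
t: 40.5
tool_pos: [0.5353, -0.1152, 0.0811]
tool_rot: [-1.895, -2.364, -0.041]
contact_force: [-3.7, 18.8, 5.5]
opening: -0.0
```

```bash
python3 pu.py
```

```text
t 40.5 pos [ 535.3 -115.2   81.1] yawY 12.71 tilt [-0.07   0.091] q1,q6 [-21.7 -35.3] F [-3.7 18.8  5.5] M [ 2.95  0.59 -0.13] op -0.0
fx pos [ 0.3 48.5] F x,y,z [ 0.4  19.15  5.54]
tilt_y 0.1034 contact yc 46.98
```

The wedge has advanced 2.1 mm more, which puts the lift at about 2.25 mm by depth and 2.5 mm by travel. I'm withdrawing and measuring the foot again.

jog_arm(steps=[{"dx":-0.06,"dy":0.3,"dz":0,"twist":0},{"dx":-0.16,"dy":0.75,"dz":0.2,"twist":0},{"dx":-0.17,"dy":0.85,"dz":0.9,"twist":1},{"dx":-0.15,"dy":0.8,"dz":1.5,"twist":2},{"dx":-0.1,"dy":0.3,"dz":1.6,"twist":3}])

```text
t: 41.12
tool_pos: [0.5311, -0.0968, 0.1809]
tool_rot: [-1.208, -2.783, 0.004]
contact_force: [-0.3, -0.3, -0.3]
opening: -0.0002
```

```bash
python3 pu.py; python3 -c "
from fx import *
p=fxw(-10,-46.2);go(p[0],p[1],168,102.4)"
```

```text
t 41.12 pos [531.1 -96.8 180.9] yawY 43.2 tilt [-0.1   0.04] q1,q6 [-18.4 -61.5] F [-0.3 -0.3 -0.3] M [-0.   -0.04  0.02] op -0.2
fx pos [ 0.2 67.4] F x,y,z [-0.35 -0.19 -0.32]
tilt_y 0.0606 contact yc 72.56
t 41.12 pos [531.1 -96.8 180.9] yawY 43.2 tilt [-0.1   0.04] q1,q6 [-18.4 -61.5] F [-0.3 -0.3 -0.3] M [-0.   -0.04  0.02] op -0.2
dx 0.241 dy -1.885 dz -0.216 twist 5.920
```

jog_arm(steps=[{"dx":0.05,"dy":-0.4,"dz":0,"twist":1},{"dx":0.1,"dy":-0.8,"dz":0,"twist":2},{"dx":0.15,"dy":-1.2,"dz":0,"twist":3},{"dx":0.2,"dy":-1.6,"dz":-0.1,"twist":4},{"dx":0.24,"dy":-1.88,"dz":-0.15,"twist":5}])

```text
t: 41.75
tool_pos: [0.5454, -0.2104, 0.1716]
tool_rot: [0.09, -3.043, 0.075]
contact_force: [-0.3, 0.4, -0.6]
opening: 0.0001
```

jog_arm(steps=[{"dx":0,"dy":0,"dz":0,"twist":0.9},{"dx":0,"dy":0,"dz":0,"twist":0.9},{"dx":0,"dy":0,"dz":0,"twist":0.9}])

```text
t: 42.12
tool_pos: [0.5455, -0.2101, 0.1717]
tool_rot: [0.326, -3.031, 0.087]
contact_force: [-0.0, -1.0, 0.8]
opening: 0.0002
```

```bash
python3 pu.py; python3 -c "
from fx import *
snap('wrist','w25')"
```

```text
t 42.12 pos [ 545.5 -210.1  171.7] yawY 102.4 tilt [-0.085 -0.066] q1,q6 [ -25.7 -127. ] F [-0.  -1.   0.8] M [-0.03 -0.07 -0.01] op 0.2
fx pos [-10.1 -46.4] F x,y,z [-0.23 -0.97  0.77]
tilt_y -0.0463 contact yc -49.91
```

View pics/w25.png

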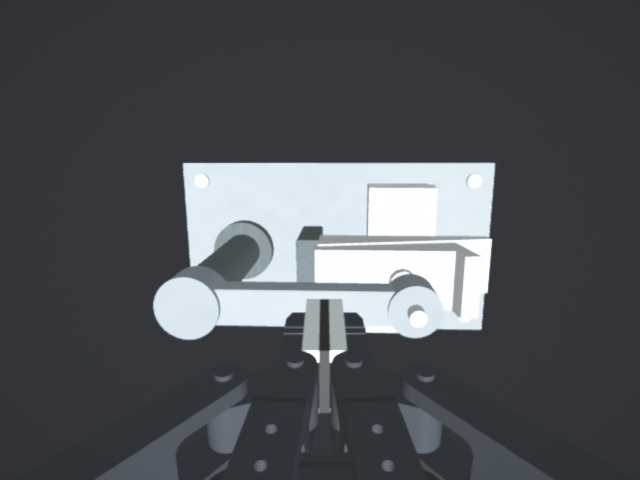

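Run:
```python
from fx import *
for i in range(4): snap('wrist','w25%d'%i)
def meas(n,box):
    im=load(n);P=cloud(im);a,b,c,d=box
    z=P[b:d,a:c,2]*1e3;br=im['frame'][b:d,a:c].min(2)
    # white top face: bright, z 91..98, with neighbours also in range
    m=((z>91)&(z<99)&(br>225)).astype(np.uint8)
    e=cv2.erode(m,np.array([[0,1,0],[1,1,1],[0,1,0]],np.uint8))>0
    return e.sum(),np.median(z[e]),z[e].mean(),z[e].std(), [round(float(np.median(z[(z>t-2.5)&(z<t+2.5)])),2) for t in (84.5,)]
for n,bx in [('w18',(380,228,425,262)),('w19',(380,228,425,262)),('w24',(385,265,430,300))]+[('w25'+k,(380,262,430,300)) for k in ['','0','1','2','3']]:
    im=load(n);P=cloud(im);z=P[...,2]*1e3
    hub=np.median(z[(abs(z-134)<1.5)])
    print(n,np.round(meas(n,bx)[:4],2),meas(n,bx)[4],'134-ref',round(hub,2))
im=load('w25')
f=im['frame'][255:355,370:480,::-1];cv2.imwrite('pics/w25c.png',cv2.resize(f,None,fx=6,fy=6,interpolation=cv2.INTER_CUBIC))
print(ctrl.get_obs()['t'])
```

```text
w18 [ 0. nan nan nan] [86.04] 134-ref 134.07
w19 [29.   92.92 92.87  0.57] [85.97] 134-ref 134.09
w24 [44.   94.84 94.88  0.77] [84.2] 134-ref 134.07
w25 [ 3.   94.55 94.61  0.59] [84.49] 134-ref 134.07
w250 [ 4.   94.26 94.73  1.23] [84.5] 134-ref 134.06
w251 [ 4.   94.24 94.53  0.78] [84.49] 134-ref 134.07
w252 [ 3.   94.92 94.78  0.27] [84.56] 134-ref 134.08
w253 [3.000e+00 9.507e+01 9.502e+01 8.000e-02] [84.5] 134-ref 134.07
42.375
  return _methods._mean(a, axis=axis, dtype=dtype,
  ret = ret.dtype.type(ret / rcount)
<stdin>:9: RuntimeWarning: Mean of empty slice.
  ret = _var(a, axis=axis, dtype=dtype, out=out, ddof=ddof,
  arrmean = um.true_divide(arrmean, div, out=arrmean,
  ret = ret.dtype.type(ret / rcount)
```

View pics/w25c.png

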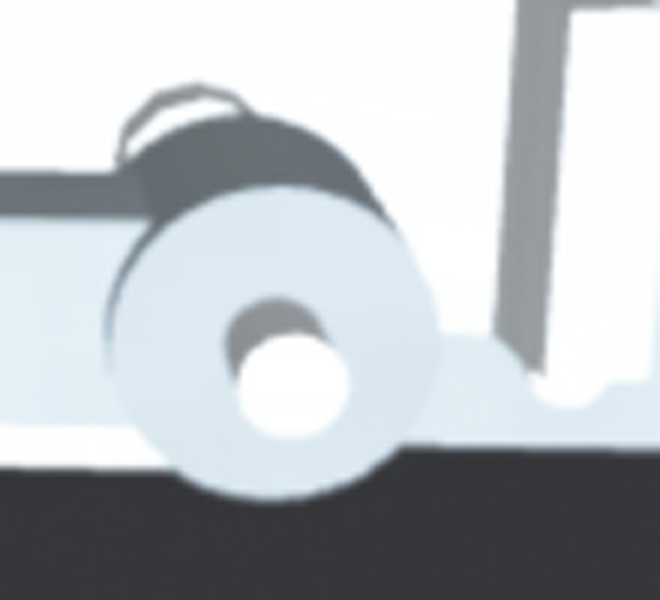

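jog_arm(steps=[{"dx":-0.2,"dy":-0.04,"dz":0,"twist":0},{"dx":-0.4,"dy":-0.09,"dz":0,"twist":0},{"dx":-0.4,"dy":-0.09,"dz":0,"twist":0}])

```text
t: 42.75
tool_pos: [0.5205, -0.2159, 0.1716]
tool_rot: [0.326, -3.031, 0.086]
contact_force: [-0.1, -0.4, 0.1]
opening: 0.0001
```

Run:
```python
from fx import *
for i in range(4): snap('wrist','w26%d'%i)
im=load('w260')
f=im['frame'][255:375,360:490,::-1];cv2.imwrite('pics/w26c.png',cv2.resize(f,None,fx=5,fy=5,interpolation=cv2.INTER_CUBIC))
for i in range(4):
    im=load('w26%d'%i);P=cloud(im);a,b,c,d=(370,270,440,340)
    z=P[b:d,a:c,2]*1e3;br=im['frame'][b:d,a:c].min(2)
    for thr in (90.5,91.5):
        m=((z>thr)&(z<100)&(br>215)).astype(np.uint8)
        e=cv2.erode(m,np.array([[0,1,0],[1,1,1],[0,1,0]],np.uint8))>0
        print(i,thr,e.sum(),np.round([np.median(z[e]),z[e].mean(),z[e].std()],2))
print(ctrl.get_obs()['t'])
```

```text
0 90.5 76 [95.12 95.27  0.72]
0 91.5 76 [95.12 95.27  0.72]
1 90.5 78 [95.22 95.19  0.66]
1 91.5 78 [95.22 95.19  0.66]
2 90.5 70 [95.07 95.06  0.7 ]
2 91.5 70 [95.07 95.06  0.7 ]
3 90.5 75 [95.41 95.29  0.78]
3 91.5 75 [95.41 95.29  0.78]
42.95
```

View pics/w26c.png

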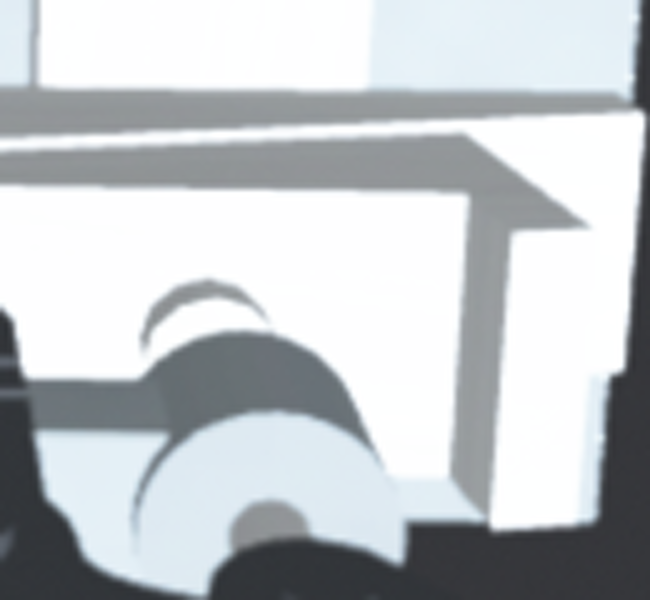

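The foot disc's top now reads 95.2 mm against 92.9–93.0 before, a lift of about 2.3 mm; the travel after first contact gives about 2.45 mm. I'm leaving the wedge there, moving the arm clear and checking the whole scene.

jog_arm(steps=[{"dx":0,"dy":0,"dz":0.9,"twist":0},{"dx":-0.3,"dy":0.3,"dz":1.7,"twist":0},{"dx":-0.8,"dy":1.0,"dz":2.0,"twist":0},{"dx":-1.2,"dy":1.8,"dz":2.0,"twist":0},{"dx":-1.4,"dy":2.6,"dz":2.0,"twist":0}])

```text
t: 43.58
tool_pos: [0.437, -0.0586, 0.2925]
tool_rot: [0.327, -3.033, 0.087]
contact_force: [1.1, 0.8, 0.1]
opening: 0.0002
```

jog_arm(steps=[{"dx":0,"dy":0.9,"dz":0,"twist":0},{"dx":0,"dy":1.8,"dz":0,"twist":0},{"dx":0,"dy":2.6,"dz":0,"twist":0},{"dx":0,"dy":2.6,"dz":0,"twist":0}])

```text
t: 44.08
tool_pos: [0.4368, 0.1001, 0.2927]
tool_rot: [0.335, -3.032, 0.087]
contact_force: [0.4, -0.7, 1.0]
opening: 0.0004
```

Run:
```python
from fx import *
st();T=snap('top','t27');S=snap('scene','s27')
cv2.imwrite('pics/s27c.png',cv2.resize(S['frame'][140:270,200:360,::-1],None,fx=5,fy=4.6,interpolation=cv2.INTER_CUBIC))
for n,r0 in [('top',('top0','t27')),('scene',('scene0','s27'))]:
    A=load(r0[0])['frame'].astype(int);B=load(r0[1])['frame'].astype(int)
    for nm,p in dict(dial=(.738,-.105,.03),race=(.735,.273,.02),race2=(.680,.363,.02),ring=(.717,.011,.015)).items():
        u,v=proj(load(r0[0]),np.array([p]))[0].astype(int);r=24 if nm!='ring' else 30
        a=A[v-r:v+r,u-r:u+r];b=B[v-r:v+r,u-r:u+r];print(n,nm,'max diff',abs(a-b).max(),'n>40',(abs(a-b).max(2)>40).sum())
P=cloud(T);z=P[...,2]
```

```text
t 44.08 pos [436.8 100.1 292.7] yawY 102.73 tilt [-0.083 -0.066] q1,q6 [  5.5 -97.4] F [ 0.4 -0.7  1. ] M [-0.01 -0.1   0.01] op 0.4
top dial max diff 7 n>40 0
top race max diff 7 n>40 0
top race2 max diff 7 n>40 0
top ring max diff 8 n>40 0
scene dial max diff 5 n>40 0
scene race max diff 7 n>40 0
scene race2 max diff 6 n>40 0
scene ring max diff 7 n>40 0
```

View pics/s27c.png

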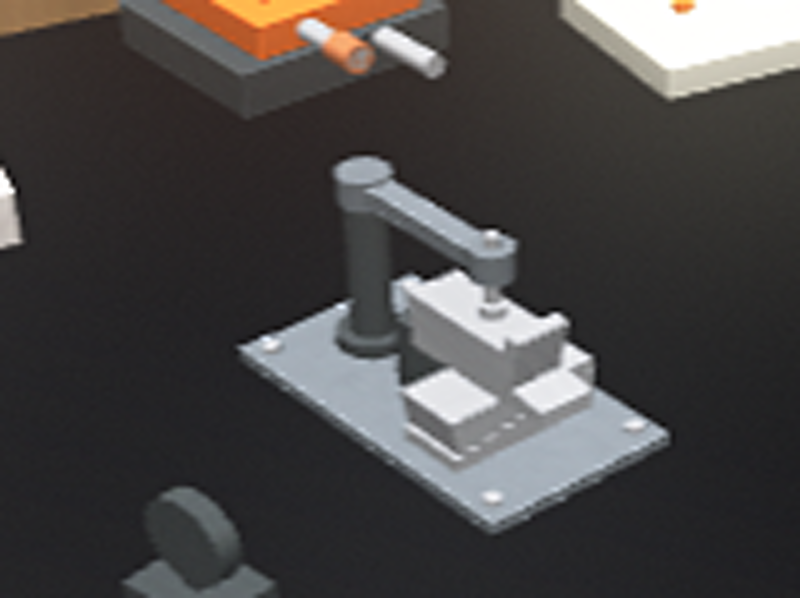

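View pics/t27.png

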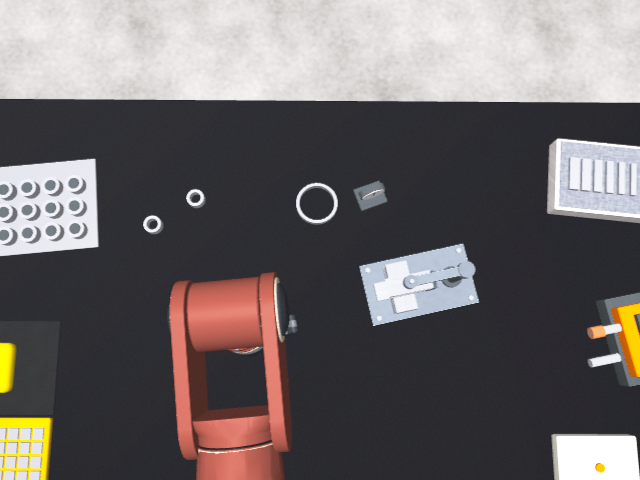

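The overview shows the stack complete, with the swing arm over it and the foot resting on the heeled wedge at (493, 308) in the crop. The ring, races and dial are unchanged in both fixed views. I'm handing the job in.

```bash
python3 -c "
from h import *
print(ctrl.get_obs()['t']); print(ctrl.finish_job())"
```

```text
44.175
the job is handed in; nothing more can be done
None
```

I built the packing in the order asked, swung the arm round to its end stop, and left the heeled wedge pushed in under the spring foot. I estimate the foot is lifted about 2.3–2.5 mm. I handed the job in at 44.2 s of the 72 s.

**Placing**
- **Wide wedge:** it lies level on the seat, its top reading 46–46.7 mm just before I let it go, centred to within about 2 mm.
- **Long wedge:** its thick end is against the stop, felt as contact.
- **Heeled wedge:** I laid it level, with its thin end about 35 mm from the stop and the heel outwards.

**Foot lift**
- **Contact:** the foot was felt as the push rose from about 5 to 7.6 N, with the wrist moment rising from 0.75 to 1.17 N m. I then pushed about 15 mm further in two goes, at 19 N at most.
- **Size of the lift:** travel after contact gives 2.4–2.55 mm. Depth readings of the foot disc's top, 92.9–93.0 mm before and 95.2 mm after, give about 2.3 mm. Against one earlier, more distant reading with the arm still parked (93.3 mm), it would be only about 1.9 mm.

**Checks that disagreed**
- The small cap on top of the arm's end did not move when the foot rose, so I could not use it to measure the lift.
- The tool gradually leaned to about 6° during the pushes. I allowed for that in the travel figures.

**Bystanders:** the races, ring and dial look unchanged in both fixed views. The robot ended well clear, touching nothing.

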